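# Track a weld bead on a coasting turntable

## Task

Push the red handle of the welding turntable so that it turns anticlockwise seen from above at about eight turns a minute (never above fifteen), then let go and, while it coasts untouched, keep the closed fingers hovering straight over the brass-coloured weld bead on top of the clamped bracket, fingertips 2 to 5 cm above it and within 2 cm sideways, for a good six seconds on end, so that the bead can be inspected all round. Then bring the turntable gently to a standstill by its handle and let go. Never touch the bracket, which is hot, and leave everything else on the bench alone.

Things in the scene. Friction and masses are not known exactly. Their poses are not given: they have to be found in the camera images.
- positioner: Fixed blue pedestal of the bench turntable, 220 x 220 mm foot. Origin: centre of its underside on the bench; the turning axis is vertical through this origin.
- turntable (a joint): Turntable angle about its vertical axis, rad, growing anticlockwise seen from above; endless, the value does not wrap. Low friction: pushed and released it coasts, slowing with a time constant of about 25 s (19 to 34 s as hidden mass varies). Nominal inertia of all that turns 0.06 kg m2, bearing damping 0.0024 N m s/rad, dry friction 0.0008 N m. The handle rebounds a little when blocked.
- faceplate: Round aluminium faceplate, 320 mm across and 14 mm thick, with dark radial slots; it turns with the joint and carries handle and bracket. Origin: centre of its underside, 66 mm above the bench; its top face is 80 mm above the bench. Nominal 4 kg. Its x axis points from the axis to the bracket.
- handle: Upright red round handle post, 24 mm across, on a steel foot 36 mm across and 8 mm high; 60 mm tall in all, standing on the faceplate 120 mm from the axis, straight across the axis from the bracket. Origin: centre of its underside, on the faceplate's top face. Fixed to the faceplate.
- handle_top (a point): Centre of the top of the red handle post, 60 mm above the faceplate's top face, 140 mm above the bench.
- bracket: Hot, freshly welded bracket clamped to the faceplate across the axis from the handle: dark foot plate 76 x 90 x 6 mm, grey box post 40 x 40 mm rising to 48 mm, two orange strap clamps with 26 mm tall bolts reaching 85 mm to either side (its y). Origin: centre of its underside, on the faceplate top, 110 mm from the axis. Not to be touched.
- bead (a point): The point to follow: centre of the top of the brass-coloured round weld bead (26 mm across) on top of the bracket's box post; 110 mm from the turning axis, 50 mm above the faceplate's top face, 130 mm above the bench. With the tool pointing down, the fingertips are 19 mm below the TCP.
- spray: White spray bottle, 72 mm across, 170 mm tall, standing at the far left; bystander. Origin: centre of its underside.
- bracket_a: Loose U-shaped bare steel bracket 80 x 70 x 54 mm at the right of the bench; bystander. Origin: centre of its underside.
- bracket_b: Second loose U-shaped bare steel bracket 80 x 70 x 54 mm at the right; bystander. Origin: centre of its underside.
- hammer: Hammer with a wooden handle lying at the left of the bench; bystander. Origin near its middle.
- wrench: Steel wrench lying at the left of the bench; bystander. Origin near its middle.

How it is judged:
By the outcome, as a careful person would: the job done as asked, in the order asked, and still so for the second after the job is handed in, with the robot touching nothing.
It also fails if it takes over 67 s, if anything falls off the work surface, if the arm or the gripper's body presses on something with over 40 N, if the wrist force passes 120 N, or if a joint passes its speed limit or range.

## Robot

A 6-joint arm with a two-finger parallel gripper is mounted at the origin on the work surface. World frame = base frame: x ahead of the robot, y to its left, z up, the work surface at z = 0. Lengths are in mm, angles in degrees, forces in N, time in s.
With the tool pointing down it reaches from about 300 to 850 mm from the base axis. Payload 4.2 kg.
Tool frame: the origin (TCP) lies between the finger pads, 19 mm behind the fingertips; this is the grasp point; z points along the fingers, y is the line along which they close (so a half turn about z gives the same grasp; the last joint's range is limited). The gripper opens to 91 mm and grips with 3 to 60 N. Pads are 32 mm wide; open, the fingers measure 118 mm over their backs; the gripper's body (76 mm by 178 mm) begins 60 mm behind the grasp point.
Start: joints at [72.365, 18.312, 89.639, -0, 72.044, -1.146], TCP at [163.211, 551.365, 232.776] pointing down, gripper open.
Joint ranges: [-177.97, 177.97], [-48.28, 115.42], [12.27, 149.76], [-77.06, 257.06], [2.81, 150.46], [-146.56, 146.56]. Speed limits (degrees/s): [147.25, 147.25, 180, 180, 180, 180].

## Interface

Orientations are given as [roll, pitch, yaw] about the fixed x, y, z axes, in that order (R = Rz(yaw) Ry(pitch) Rx(roll)).
In Python, from workcell import env, grab_frame gives the robot as it stands. The module is installed in compiled form; this text tells all that it offers.
- The arm moves only by the tool move_arm, never from a script. Its argument "plan" is a list of rows, each an object of numbers: "tx", "ty", "tz": the shift along the tool's x, y, z in cm; "wx", "wy", "wz": the turn, a rotation vector about the tool's x, y, z in rad. In form: [{"tx": .., "ty": .., "tz": .., "wx": .., "wy": .., "wz": ..}, ...]. A call has 1 to 12 rows; each row shifts and turns the commanded pose from where the row before left it, along the tool's axes as they then stand; what a row does not reach is not made up. A row lasts 1/12 s, in which the tool goes at most 41.7 mm and 7.16 degrees, less where a joint would pass 70% of its speed; a pose out of reach is approached as far as the arm can. A call is refused whole if a number of a shift passes 4.17 or a number of a turn 0.125, either way. A call with a gripper value outside its range is refused whole. "gripper" is the finger opening in cm, from 0 to 9.12, set as the call begins (left out, the last holds). The fingers move at their own pace and stop on an object; "force" is the grip in N (left out, the last holds). Time passes only in rows, so rows that do not move let the fingers close. It gives the time, the measured TCP pose, the force, the opening and the grip force at its end, in the units of the state.
- env.state(): the state, without advancing time (a new reading comes with each control period).
- grab_frame(name): name is "scene" or "top"; returns a dict with "color" (384x512x3 uint8, red, green, blue), "vfov" (degrees; the focal length in pixels is half the picture's height over the tangent of half this angle, whatever the lens; pixels are square), "cx", "cy" (the principal point, pixels), "view" (4x4, takes a point from world to camera coordinates). Camera axes: x right, y up, looking along -z (the intrinsics and any distortion apply to the point x, -y, -z); pixel columns grow to the right and rows downward; lengths in mm; the calibration is good to about 2 mm. A picture is of the moment at which its call begins. There is no depth.
- env.job_done(): hands the job in; it is judged then, once.
The state is a dict: "time_s": time; "qpos": joint angles; "qvel": joint speeds; "effort": joint torques, N m; "ee_pos": TCP position; "ee_rot": TCP orientation; "force": force on the tool from outside, world axes, zero at the start; "torque": the same for the moment, N m; "gripper_width": finger opening in mm; "gripper_force": force on a finger pad.
Only numpy, scipy, OpenCV 4.12 (cv2) and the standard library are available. Lean on these libraries where they do the work, as an engineer would, in place of code of your own. Each camera call takes 0.05 s, during which the arm holds its last target. There are 200 camera calls.

## Working session

There is one attempt and no reset: what is moved stays moved. The work goes in short steps, Python scripts to look and compute and a tool call to move; the robot and the scene stay as the last step left them, time stands still between calls to the robot, and variables do not carry over. Pictures are saved under pics/ and viewed, at most 10 in all, crops included, and the job is handed in when it is done.

Besides the shell and the picture viewer there is one more tool, called after "Emit:" as name([rows], argument=value, ...), one row to a line, values as JSON. move_arm: Moves the arm, as the interface text tells. Its arguments: {"type":"object","properties":{"plan":{"type":"array","items":{"type":"object","properties":{"tx":{"type":"number"},"ty":{"type":"number"},"tz":{"type":"number"},"wx":{"type":"number"},"wy":{"type":"number"},"wz":{"type":"number"}}}},"gripper":{"type":"number"},"force":{"type":"number"}},"required":["plan"]}

```bash
mkdir -p pics; python3 - <<'E'
from workcell import env, grab_frame
import cv2
print(env.state())
for n in("scene","top"):
    f=grab_frame(n); cv2.imwrite(f"pics/{n}0.png",f["color"][:,:,::-1])
    print({k:(v.tolist() if hasattr(v,'tolist') else v) for k,v in f.items() if k!="color"})
E
```

```text
{'time_s': 0.0, 'qpos': array([ 7.23648965e+01,  1.83517023e+01,  8.97061367e+01,  1.17100469e-03,
        7.20419487e+01, -1.14649696e+00]), 'qvel': array([ 0.01040198,  0.09572004, -0.0266135 , -0.03505013,  0.21782351,
       -0.00285327]), 'effort': array([ 1.03785402e-03, -4.12469387e+01, -2.31972975e+01,  7.29456497e-02,
        4.57086833e-02, -1.17394843e-04]), 'ee_pos': array([163.05872678, 550.91557102, 231.92144676]), 'ee_rot': array([-1.79900255e+02, -3.10973561e-03,  1.63511029e+02]), 'force': array([-0.60173081, -0.24519359,  0.88041287]), 'torque': array([-0.00666213, -0.00649328, -0.02754621]), 'gripper_force': 0.0, 'gripper_width': 91.15387924596399}
{'vfov': 55.12128757470347, 'cx': 253.82431095885815, 'cy': 196.330362591787, 'view': [[0.05549763096902674, 0.9984378893662393, -0.00646483060217591, -48.13334969181077], [-0.766631338268018, 0.04675923168272097, 0.6403826710942679, 339.76330865922154], [0.6396846130259922, -0.030583579423127175, 0.7680288018866586, -1556.3059757969431], [0.0, 0.0, 0.0, 1.0]]}
{'vfov': 47.062841126563356, 'cx': 252.3802479874809, 'cy': 194.0083759518651, 'view': [[-0.07700162324487292, -0.9970192966982524, -0.0048241091381495535, 27.031566858848375], [0.9765445790046445, -0.07639435455074657, 0.2013071976095644, -537.8984410758044], [-0.2010756952848753, 0.010790023359426157, 0.9795162786608536, -1349.5173068750555], [0.0, 0.0, 0.0, 1.0]]}
```

```bash
ls; ls pics
```

```text
pics
scene0.png
top0.png
```

View pics/scene0.png

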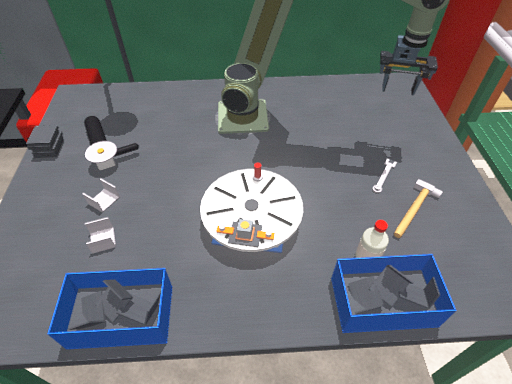

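View pics/top0.png

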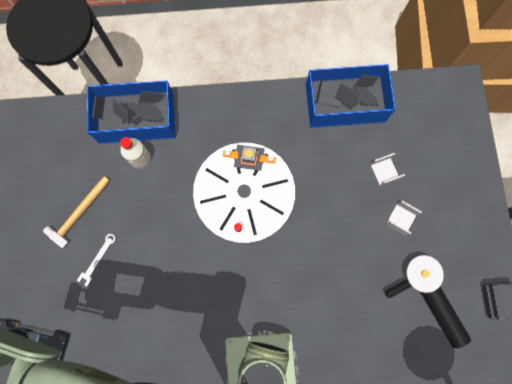

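The scene view shows the plate centre near (252,208), the red handle top at (258,166) and the bead at (244,225). In the top view the plate is at (244,191), the handle at (238,227) and the bead at (249,154). Next I'll triangulate these.

```bash
cat > h.py <<'E'
import numpy as np, cv2
from workcell import env, grab_frame
def K(f):
    F=f["color"].shape[0]/2/np.tan(np.radians(f["vfov"]/2)); return F
def ray(f,u,v):
    F=K(f); V=np.array(f["view"]); R=V[:3,:3]; t=V[:3,3]
    d=R.T@np.array([(u-f["cx"])/F,-(v-f["cy"])/F,-1.]); return -R.T@t,d
def onz(f,u,v,z):
    o,d=ray(f,u,v); return o+d*(z-o[2])/d[2]
def proj(f,p):
    V=np.array(f["view"]); c=V[:3,:3]@p+V[:3,3]; F=K(f)
    return np.array([f["cx"]+F*c[0]/-c[2], f["cy"]-F*c[1]/-c[2]])
def tri(fs,uvs):
    A=np.zeros((3,3));b=np.zeros(3)
    for f,(u,v) in zip(fs,uvs):
        o,d=ray(f,u,v); d/=np.linalg.norm(d); P=np.eye(3)-d[:,None]*d; A+=P;b+=P@o
    return np.linalg.solve(A,b)
def blob(f,lo,hi,c,r):
    """largest blob in HSV range within r px of c: centroid, area"""
    h=cv2.cvtColor(f["color"],cv2.COLOR_RGB2HSV); m=cv2.inRange(h,lo,hi)
    k=np.zeros_like(m); cv2.circle(k,tuple(int(x) for x in c),int(r),255,-1); m&=k
    n,l,s,ce=cv2.connectedComponentsWithStats(m)
    if n<2: return None
    i=1+s[1:,4].argmax(); return ce[i],s[i]
RED=((0,150,60),(6,255,255)); BRASS=((18,90,90),(32,255,255))
E
python3 - <<'E'
from h import *
S=grab_frame("scene");T=grab_frame("top")
for nm,c in(("RED",RED),("BR",BRASS)):
    a=blob(S,*c,(252,208),62);b=blob(T,*c,(244,191),58); print(nm,a,b)
    if a and b: print(tri([S,T],[a[0],b[0]]))
# plate outline
for f,c in((S,(252,208)),(T,(244,191))):
    g=cv2.cvtColor(f["color"],cv2.COLOR_RGB2HSV); m=cv2.inRange(g,(0,0,150),(180,60,255))
    k=np.zeros_like(m);cv2.circle(k,c,62,255,-1);m&=k
    m=cv2.morphologyEx(m,cv2.MORPH_OPEN,np.ones((3,3)))
    p=max(cv2.findContours(m,0,1)[0],key=cv2.contourArea); hl=cv2.convexHull(p)
    w=np.array([onz(f,*q[0],80)[:2] for q in hl],np.float32); e=cv2.minEnclosingCircle(w); print("plate",e, cv2.fitEllipse(w))
s=np.hstack([cv2.resize(S["color"][150:265,190:315],None,fx=3.2,fy=3.2,interpolation=2),cv2.resize(T["color"][135:250,185:310],None,fx=3.2,fy=3.2,interpolation=2)])
cv2.imwrite("pics/crop1.png",s[:,:,::-1])
E
```

```text
RED (array([257., 165.]), array([254, 163,   7,   5,  31], dtype=int32)) (array([237.5, 227. ]), array([235, 224,   6,   7,  38], dtype=int32))
[426.19612568  36.63415031 134.21381225]
BR (array([244.5, 224.5]), array([241, 221,   8,   8,  48], dtype=int32)) (array([248.62, 152.9 ]), array([245, 150,   8,   7,  50], dtype=int32))
[652.9605709  -12.99995383 127.74170238]
plate ((547.9911499023438, 10.711904525756836), 164.6089630126953) ((547.6912841796875, 10.26707649230957), (321.1163635253906, 328.67669677734375), 89.97651672363281)
plate ((545.3348388671875, 11.22583293914795), 161.661865234375) ((545.2835693359375, 11.938414573669434), (321.1756286621094, 322.27069091796875), 71.3376235961914)
```

View pics/crop1.png

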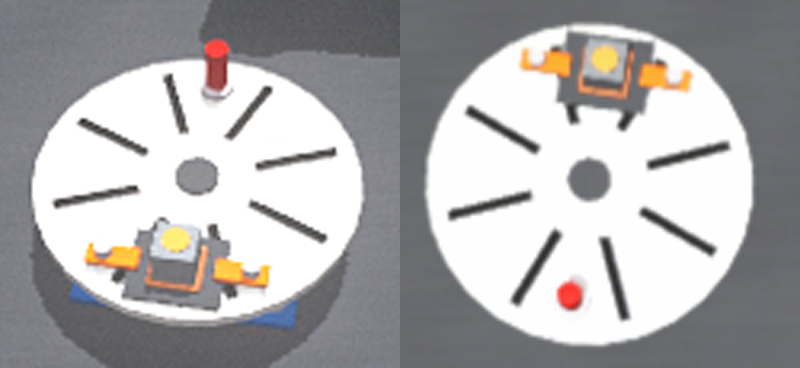

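Both colour blobs triangulate cleanly. The handle is at about (428,37) and the bead at about (653,-13), 232 mm apart against 230 nominal. The axis is at about (545.5,11) and the handle phase is 167.7°. Next is the approach behind the handle with the fingers closed.

```bash
cat > p.py <<'E'
import json,numpy as np
C=np.array([545.3,11.0])
def save(c): json.dump([float(x) for x in c],open("cmd.json","w"))
def load(): return np.array(json.load(open("cmd.json")))
def plan(wps,c=None):
    """wps: list of x,y,z,yaw(rad) per row (tool down). prints rows, stores commanded pose"""
    c=load() if c is None else np.array(c,float); rows=[];
    for w in wps:
        s,k=np.sin(c[3]),np.cos(c[3]); d=np.array(w[:3])-c[:3]
        tx=round((k*d[0]+s*d[1])/10,2); ty=round((s*d[0]-k*d[1])/10,2); tz=round(-d[2]/10,2)
        wz=round(-((w[3]-c[3]+np.pi)%(2*np.pi)-np.pi),3)
        c=c+np.array([10*(tx*k+ty*s),10*(tx*s-ty*k),-10*tz,-wz]); rows.append(dict(tx=tx,ty=ty,tz=tz,wz=wz))
    save(c); 
    r=lambda q:"{"+",".join(f'"{k}":{v:g}' for k,v in q.items() if v)+"}"
    for i in range(0,len(rows),12): print("["+",".join(map(r,rows[i:i+12]))+"]\n")
    print("end cmd",c.round(2)); return c
def ease(c,t,n):
    c=np.array(c,float);t=np.array(t,float); s=(1-np.cos(np.pi*np.arange(1,n+1)/n))/2
    return [c+(t-c)*x for x in s]
def polar(th,rad,tan,z):
    """TCP at radial rad, tangential tan from the radius at angle th; tool x = -tangent"""
    u=np.array([np.cos(th),np.sin(th)]);t=np.array([-u[1],u[0]])
    return np.array([*(C+rad*u+tan*t),z,th+np.pi/2-np.pi])
E
python3 - <<'E'
from p import *
c=[163.2,551.4,232.8,np.radians(163.51)]
th=np.radians(167.7); a=polar(th,120,-60,200)
b=a.copy(); b[2]=119
print(a,b)
plan(ease(c,a,22)+ease(a,b,8),c)
E
```

```text
[440.83635424  95.18638082 200.           1.35612083] [440.83635424  95.18638082 119.           1.35612083]
[{"tx":-0.2,"ty":-0.18,"tz":0.02,"wz":0.008},{"tx":-0.61,"ty":-0.54,"tz":0.05,"wz":0.022},{"tx":-1.01,"ty":-0.87,"tz":0.08,"wz":0.038},{"tx":-1.43,"ty":-1.13,"tz":0.11,"wz":0.051},{"tx":-1.86,"ty":-1.32,"tz":0.14,"wz":0.064},{"tx":-2.3,"ty":-1.41,"tz":0.17,"wz":0.075},{"tx":-2.7,"ty":-1.41,"tz":0.18,"wz":0.086},{"tx":-3.09,"ty":-1.28,"tz":0.21,"wz":0.094},{"tx":-3.41,"ty":-1.05,"tz":0.22,"wz":0.1},{"tx":-3.65,"ty":-0.73,"tz":0.23,"wz":0.104},{"tx":-3.79,"ty":-0.36,"tz":0.23,"wz":0.107},{"tx":-3.8,"ty":0.05,"tz":0.23,"wz":0.106}]

[{"tx":-3.69,"ty":0.44,"tz":0.23,"wz":0.105},{"tx":-3.48,"ty":0.8,"tz":0.22,"wz":0.1},{"tx":-3.17,"ty":1.06,"tz":0.21,"wz":0.094},{"tx":-2.79,"ty":1.24,"tz":0.18,"wz":0.085},{"tx":-2.36,"ty":1.29,"tz":0.17,"wz":0.076},{"tx":-1.91,"ty":1.25,"tz":0.14,"wz":0.064},{"tx":-1.47,"ty":1.1,"tz":0.11,"wz":0.051},{"tx":-1.02,"ty":0.85,"tz":0.08,"wz":0.037},{"tx":-0.6,"ty":0.54,"tz":0.05,"wz":0.023},{"tx":-0.2,"ty":0.19,"tz":0.02,"wz":0.008},{"tz":0.31},{"tz":0.88}]

[{"tz":1.31},{"tz":1.55},{"tz":1.55},{"tz":1.31},{"tz":0.88},{"tz":0.31}]

end cmd [440.88  95.18 119.     1.36]
```

Emit:
move_arm([
  {"tx":-0.2,"ty":-0.18,"tz":0.02,"wz":0.008},
  {"tx":-0.61,"ty":-0.54,"tz":0.05,"wz":0.022},
  {"tx":-1.01,"ty":-0.87,"tz":0.08,"wz":0.038},
  {"tx":-1.43,"ty":-1.13,"tz":0.11,"wz":0.051},
  {"tx":-1.86,"ty":-1.32,"tz":0.14,"wz":0.064},
  {"tx":-2.3,"ty":-1.41,"tz":0.17,"wz":0.075},
  {"tx":-2.7,"ty":-1.41,"tz":0.18,"wz":0.086},
  {"tx":-3.09,"ty":-1.28,"tz":0.21,"wz":0.094},
  {"tx":-3.41,"ty":-1.05,"tz":0.22,"wz":0.1},
  {"tx":-3.65,"ty":-0.73,"tz":0.23,"wz":0.104},
  {"tx":-3.79,"ty":-0.36,"tz":0.23,"wz":0.107},
  {"tx":-3.8,"ty":0.05,"tz":0.23,"wz":0.106},
], gripper=0, force=10)

```text
schema error: expected keys tx, ty, tz, wx, wy, wz
```

Emit:
move_arm([
  {"tx":-3.69,"ty":0.44,"tz":0.23,"wz":0.105},
  {"tx":-3.48,"ty":0.8,"tz":0.22,"wz":0.1},
  {"tx":-3.17,"ty":1.06,"tz":0.21,"wz":0.094},
  {"tx":-2.79,"ty":1.24,"tz":0.18,"wz":0.085},
  {"tx":-2.36,"ty":1.29,"tz":0.17,"wz":0.076},
  {"tx":-1.91,"ty":1.25,"tz":0.14,"wz":0.064},
  {"tx":-1.47,"ty":1.1,"tz":0.11,"wz":0.051},
  {"tx":-1.02,"ty":0.85,"tz":0.08,"wz":0.037},
  {"tx":-0.6,"ty":0.54,"tz":0.05,"wz":0.023},
  {"tx":-0.2,"ty":0.19,"tz":0.02,"wz":0.008},
])

```text
schema error: expected keys tx, ty, tz, wx, wy, wz
```

Emit:
move_arm([
  {},
])

```text
schema error: expected keys tx, ty, tz, wx, wy, wz
```

All six keys are required in each row; nothing moved.

Emit:
move_arm([
  {"tx":-0.2,"ty":-0.18,"tz":0.02,"wx":0,"wy":0,"wz":0.008},
  {"tx":-0.61,"ty":-0.54,"tz":0.05,"wx":0,"wy":0,"wz":0.022},
  {"tx":-1.01,"ty":-0.87,"tz":0.08,"wx":0,"wy":0,"wz":0.038},
  {"tx":-1.43,"ty":-1.13,"tz":0.11,"wx":0,"wy":0,"wz":0.051},
  {"tx":-1.86,"ty":-1.32,"tz":0.14,"wx":0,"wy":0,"wz":0.064},
  {"tx":-2.3,"ty":-1.41,"tz":0.17,"wx":0,"wy":0,"wz":0.075},
  {"tx":-2.7,"ty":-1.41,"tz":0.18,"wx":0,"wy":0,"wz":0.086},
  {"tx":-3.09,"ty":-1.28,"tz":0.21,"wx":0,"wy":0,"wz":0.094},
  {"tx":-3.41,"ty":-1.05,"tz":0.22,"wx":0,"wy":0,"wz":0.1},
  {"tx":-3.65,"ty":-0.73,"tz":0.23,"wx":0,"wy":0,"wz":0.104},
  {"tx":-3.79,"ty":-0.36,"tz":0.23,"wx":0,"wy":0,"wz":0.107},
  {"tx":-3.8,"ty":0.05,"tz":0.23,"wx":0,"wy":0,"wz":0.106},
], gripper=0, force=10)

```text
time_s: 1.2
ee_pos: [322.1, 288.0, 214.1]
ee_rot: [180.0, 0.0, 114.1]
force: [0.7, -0.7, -0.3]
gripper_width: 14.0
gripper_force: 0.0
```

Emit:
move_arm([
  {"tx":-3.69,"ty":0.44,"tz":0.23,"wx":0,"wy":0,"wz":0.105},
  {"tx":-3.48,"ty":0.8,"tz":0.22,"wx":0,"wy":0,"wz":0.1},
  {"tx":-3.17,"ty":1.06,"tz":0.21,"wx":0,"wy":0,"wz":0.094},
  {"tx":-2.79,"ty":1.24,"tz":0.18,"wx":0,"wy":0,"wz":0.085},
  {"tx":-2.36,"ty":1.29,"tz":0.17,"wx":0,"wy":0,"wz":0.076},
  {"tx":-1.91,"ty":1.25,"tz":0.14,"wx":0,"wy":0,"wz":0.064},
  {"tx":-1.47,"ty":1.1,"tz":0.11,"wx":0,"wy":0,"wz":0.051},
  {"tx":-1.02,"ty":0.85,"tz":0.08,"wx":0,"wy":0,"wz":0.037},
  {"tx":-0.6,"ty":0.54,"tz":0.05,"wx":0,"wy":0,"wz":0.023},
  {"tx":-0.2,"ty":0.19,"tz":0.02,"wx":0,"wy":0,"wz":0.008},
  {"tx":0,"ty":0,"tz":0,"wx":0,"wy":0,"wz":0},
])

```text
time_s: 2.12
ee_pos: [440.6, 94.5, 199.9]
ee_rot: [-180.0, -0.0, 77.6]
force: [0.6, -0.1, 0.8]
gripper_width: 0.8
gripper_force: 0.0
```

```bash
sed -i 's/for k,v in q.items() if v)/for k,v in dict(tx=q["tx"]+0,ty=q["ty"]+0,tz=q["tz"]+0,wx=0,wy=0,wz=q["wz"]+0).items())/' p.py; python3 - <<'E'
from p import *
th=np.radians(167.7)
c=polar(th,120,-60,200); b=polar(th,120,-60,119); a=polar(th,120,-31,119)
c0=load(); c0[2]=200
plan(ease(c,b,7)+ease(b,a,5),c0)
w=[];t=th
for d in [.01,.015,.02,.025,.03,.035,.04,.045,.05,.055,.06,.065,.07,.073,.073,.073]:
    t+=d; w.append(polar(t,120,-31,119))
for d in [.05,.025,.008]:
    t+=d; w.append(polar(t,120,-31,119))
for z in (130,150,170,182,184): w.append(polar(t,120,-31,z))
plan(w)
E
```

```text
[{"tx":0,"ty":0,"tz":0.4,"wx":0,"wy":0,"wz":0},{"tx":0,"ty":0,"tz":1.12,"wx":0,"wy":0,"wz":0},{"tx":0,"ty":0,"tz":1.63,"wx":0,"wy":0,"wz":0},{"tx":0,"ty":0,"tz":1.8,"wx":0,"wy":0,"wz":0},{"tx":0,"ty":0,"tz":1.63,"wx":0,"wy":0,"wz":0},{"tx":0,"ty":0,"tz":1.12,"wx":0,"wy":0,"wz":0},{"tx":0,"ty":0,"tz":0.4,"wx":0,"wy":0,"wz":0},{"tx":-0.28,"ty":0,"tz":0,"wx":0,"wy":0,"wz":0},{"tx":-0.72,"ty":0,"tz":0,"wx":0,"wy":0,"wz":0},{"tx":-0.9,"ty":0,"tz":0,"wx":0,"wy":0,"wz":0},{"tx":-0.72,"ty":0,"tz":0,"wx":0,"wy":0,"wz":0},{"tx":-0.28,"ty":0,"tz":0,"wx":0,"wy":0,"wz":0}]

end cmd [434.69  66.85 119.     1.36]
[{"tx":-0.12,"ty":-0.03,"tz":0,"wx":0,"wy":0,"wz":-0.01},{"tx":-0.18,"ty":-0.05,"tz":0,"wx":0,"wy":0,"wz":-0.015},{"tx":-0.24,"ty":-0.06,"tz":0,"wx":0,"wy":0,"wz":-0.02},{"tx":-0.3,"ty":-0.07,"tz":0,"wx":0,"wy":0,"wz":-0.025},{"tx":-0.36,"ty":-0.09,"tz":0,"wx":0,"wy":0,"wz":-0.03},{"tx":-0.43,"ty":-0.1,"tz":0,"wx":0,"wy":0,"wz":-0.035},{"tx":-0.48,"ty":-0.11,"tz":0,"wx":0,"wy":0,"wz":-0.04},{"tx":-0.54,"ty":-0.13,"tz":0,"wx":0,"wy":0,"wz":-0.045},{"tx":-0.6,"ty":-0.14,"tz":0,"wx":0,"wy":0,"wz":-0.05},{"tx":-0.67,"ty":-0.15,"tz":0,"wx":0,"wy":0,"wz":-0.055},{"tx":-0.72,"ty":-0.17,"tz":0,"wx":0,"wy":0,"wz":-0.06},{"tx":-0.79,"ty":-0.17,"tz":0,"wx":0,"wy":0,"wz":-0.065}]

[{"tx":-0.85,"ty":-0.19,"tz":0,"wx":0,"wy":0,"wz":-0.07},{"tx":-0.88,"ty":-0.19,"tz":0,"wx":0,"wy":0,"wz":-0.073},{"tx":-0.88,"ty":-0.2,"tz":0,"wx":0,"wy":0,"wz":-0.073},{"tx":-0.89,"ty":-0.19,"tz":0,"wx":0,"wy":0,"wz":-0.073},{"tx":-0.6,"ty":-0.14,"tz":0,"wx":0,"wy":0,"wz":-0.05},{"tx":-0.3,"ty":-0.08,"tz":0,"wx":0,"wy":0,"wz":-0.025},{"tx":-0.1,"ty":-0.02,"tz":0,"wx":0,"wy":0,"wz":-0.008},{"tx":0,"ty":0,"tz":-1.1,"wx":0,"wy":0,"wz":0},{"tx":0,"ty":0,"tz":-2,"wx":0,"wy":0,"wz":0},{"tx":0,"ty":0,"tz":-2,"wx":0,"wy":0,"wz":0},{"tx":0,"ty":0,"tz":-1.2,"wx":0,"wy":0,"wz":0},{"tx":0,"ty":0,"tz":-0.2,"wx":0,"wy":0,"wz":0}]

end cmd [429.08 -32.04 184.     2.18]
```

Emit:
move_arm([
  {"tx":0,"ty":0,"tz":0.4,"wx":0,"wy":0,"wz":0},
  {"tx":0,"ty":0,"tz":1.12,"wx":0,"wy":0,"wz":0},
  {"tx":0,"ty":0,"tz":1.63,"wx":0,"wy":0,"wz":0},
  {"tx":0,"ty":0,"tz":1.8,"wx":0,"wy":0,"wz":0},
  {"tx":0,"ty":0,"tz":1.63,"wx":0,"wy":0,"wz":0},
  {"tx":0,"ty":0,"tz":1.12,"wx":0,"wy":0,"wz":0},
  {"tx":0,"ty":0,"tz":0.4,"wx":0,"wy":0,"wz":0},
  {"tx":-0.28,"ty":0,"tz":0,"wx":0,"wy":0,"wz":0},
  {"tx":-0.72,"ty":0,"tz":0,"wx":0,"wy":0,"wz":0},
  {"tx":-0.9,"ty":0,"tz":0,"wx":0,"wy":0,"wz":0},
  {"tx":-0.72,"ty":0,"tz":0,"wx":0,"wy":0,"wz":0},
  {"tx":-0.28,"ty":0,"tz":0,"wx":0,"wy":0,"wz":0},
])

```text
time_s: 3.12
ee_pos: [434.6, 65.7, 119.6]
ee_rot: [179.9, -0.0, 77.6]
force: [-0.1, -0.1, 0.7]
gripper_width: 0.4
gripper_force: 0.0
```

```bash
python3 - <<'E'
from h import *
s=env.state();print(s["time_s"],s["ee_pos"],s["ee_rot"],s["force"])
S=grab_frame("scene");T=grab_frame("top")
for nm,c in(("RED",RED),("BR",BRASS)):
    print(nm,blob(S,*c,(252,208),62),blob(T,*c,(244,191),58))
s=np.hstack([cv2.resize(S["color"][130:265,180:315],None,fx=3,fy=3,interpolation=2),cv2.resize(T["color"][135:270,180:315],None,fx=2.9,fy=3,interpolation=2)])[:,:800]
cv2.imwrite("pics/crop2.png",s[:,:,::-1])
E
```

```text
3.1167 [434.55840328  65.65333979 119.55362373] [ 1.79943412e+02 -8.03117239e-03  7.76238307e+01] [-0.08016535 -0.055226    0.67403178]
RED (array([256.83333333, 175.66666667]), array([255, 175,   5,   2,   6], dtype=int32)) (array([239.41666667, 227.        ]), array([239, 224,   2,   7,  12], dtype=int32))
BR (array([228.23529412, 229.58823529]), array([223, 227,  11,   6,  51], dtype=int32)) (array([248.62, 152.9 ]), array([245, 150,   8,   7,  50], dtype=int32))
```

View pics/crop2.png

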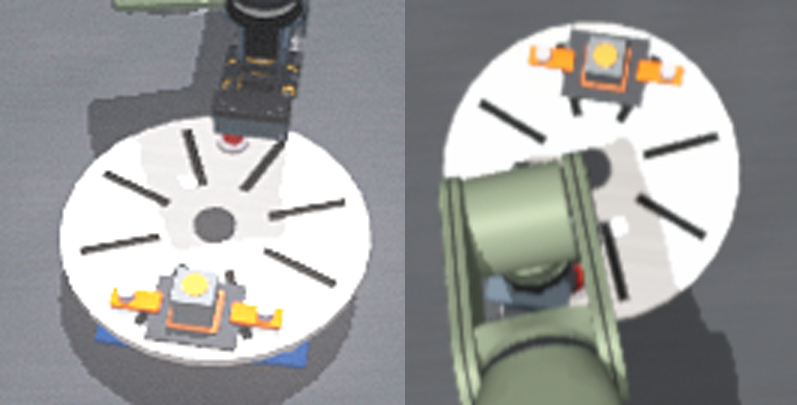

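The scene crop shows the closed gripper just on the +y side of the handle, with its foot visible at crop (232,145). The bead has not moved in the top view, at (248.6,152.9). Now the push and release.

Emit:
move_arm([
  {"tx":-0.12,"ty":-0.03,"tz":0,"wx":0,"wy":0,"wz":-0.01},
  {"tx":-0.18,"ty":-0.05,"tz":0,"wx":0,"wy":0,"wz":-0.015},
  {"tx":-0.24,"ty":-0.06,"tz":0,"wx":0,"wy":0,"wz":-0.02},
  {"tx":-0.3,"ty":-0.07,"tz":0,"wx":0,"wy":0,"wz":-0.025},
  {"tx":-0.36,"ty":-0.09,"tz":0,"wx":0,"wy":0,"wz":-0.03},
  {"tx":-0.43,"ty":-0.1,"tz":0,"wx":0,"wy":0,"wz":-0.035},
  {"tx":-0.48,"ty":-0.11,"tz":0,"wx":0,"wy":0,"wz":-0.04},
  {"tx":-0.54,"ty":-0.13,"tz":0,"wx":0,"wy":0,"wz":-0.045},
  {"tx":-0.6,"ty":-0.14,"tz":0,"wx":0,"wy":0,"wz":-0.05},
  {"tx":-0.67,"ty":-0.15,"tz":0,"wx":0,"wy":0,"wz":-0.055},
  {"tx":-0.72,"ty":-0.17,"tz":0,"wx":0,"wy":0,"wz":-0.06},
  {"tx":-0.79,"ty":-0.17,"tz":0,"wx":0,"wy":0,"wz":-0.065},
])

```text
time_s: 4.22
ee_pos: [421.0, 13.0, 118.8]
ee_rot: [-180.0, -0.0, 103.7]
force: [-0.0, 0.1, 0.6]
gripper_width: 0.8
gripper_force: 0.1
```

Emit:
move_arm([
  {"tx":-0.85,"ty":-0.19,"tz":0,"wx":0,"wy":0,"wz":-0.07},
  {"tx":-0.88,"ty":-0.19,"tz":0,"wx":0,"wy":0,"wz":-0.073},
  {"tx":-0.88,"ty":-0.2,"tz":0,"wx":0,"wy":0,"wz":-0.073},
  {"tx":-0.89,"ty":-0.19,"tz":0,"wx":0,"wy":0,"wz":-0.073},
  {"tx":-0.6,"ty":-0.14,"tz":0,"wx":0,"wy":0,"wz":-0.05},
  {"tx":-0.3,"ty":-0.08,"tz":0,"wx":0,"wy":0,"wz":-0.025},
  {"tx":-0.1,"ty":-0.02,"tz":0,"wx":0,"wy":0,"wz":-0.008},
  {"tx":0,"ty":0,"tz":-1.1,"wx":0,"wy":0,"wz":0},
  {"tx":0,"ty":0,"tz":-2,"wx":0,"wy":0,"wz":0},
  {"tx":0,"ty":0,"tz":-2,"wx":0,"wy":0,"wz":0},
  {"tx":0,"ty":0,"tz":-1.2,"wx":0,"wy":0,"wz":0},
  {"tx":0,"ty":0,"tz":-0.2,"wx":0,"wy":0,"wz":0},
])

```text
time_s: 5.22
ee_pos: [430.3, -32.1, 186.0]
ee_rot: [179.8, 0.2, 124.8]
force: [-0.4, -0.0, -0.0]
gripper_width: 0.3
gripper_force: 0.0
```

```bash
cat > m.py <<'E'
from h import *
from p import C
import json,os
def meas(tag=""):
    """one scene and one top frame: turntable (handle) angle from bead and handle, appended to log"""
    L=json.load(open("log.json")) if os.path.exists("log.json") else []
    for n,c0,r in(("scene",(252,208),66),("top",(244,191),60)):
        t=env.state()["time_s"]; f=grab_frame(n)
        for nm,c,z,R,off in(("RED",RED,138,120,0),("BR",BRASS,130,110,np.pi)):
            b=blob(f,*c,c0,r)
            if b is None: continue
            d=onz(f,*b[0],z)[:2]-C; th=(np.arctan2(d[1],d[0])+off)%(2*np.pi)
            ok=abs(np.hypot(*d)-R)<14 and b[1][4]>=(25)
            print(n,nm,round(t,3),"r%.0f"%np.hypot(*d),"area",b[1][4],"th %.1f"%np.degrees(th),ok)
            if ok: L.append([t,th])
    json.dump(L,open("log.json","w")); return L
def fit(L,tau=25.,t0=0):
    """th = a + w*s(t), s=tau*(1-exp(-(t-t0)/tau)); unwrapped"""
    A=np.array([l for l in L if l[0]>=t0]); t=A[:,0]; th=A[:,1].copy(); o=np.argsort(t,kind="stable"); t=t[o];th=th[o]
    w=.84
    for i in range(1,len(t)):
        p=th[i-1]+w*(t[i]-t[i-1]); th[i]+=2*np.pi*round((p-th[i])/(2*np.pi))
    s=lambda x:tau*(1-np.exp(-(x-t[0])/tau))
    a,res=np.linalg.lstsq(np.c_[np.ones(len(t)),s(t)],th,rcond=None)[:2]
    print("w0 rpm %.2f now %.2f"%(a[1]*9.549,a[1]*9.549*np.exp(-(t[-1]-t[0])/tau)),"resid deg",np.degrees(th-a[0]-a[1]*s(t)).round(1)[-10:])
    return lambda x:a[0]+a[1]*s(x)
E
python3 - <<'E'
from m import *
s=env.state();print(s["time_s"],s["ee_pos"],s["ee_rot"],s["force"])
L=meas();L=meas()
if len(L)>2: fit(L)
E
```

```text
5.2167 [430.33956473 -32.08462617 186.00210392] [1.79803819e+02 1.69214204e-01 1.24811614e+02] [-0.38794354 -0.04861181 -0.04395869]
scene RED 5.217 r112 area 77 th 250.5 True
scene BR 5.217 r146 area 51 th 207.5 False
top BR 5.267 r110 area 52 th 245.4 True
scene RED 5.317 r113 area 83 th 256.3 True
scene BR 5.317 r110 area 40 th 246.1 True
top BR 5.367 r111 area 52 th 250.2 True
w0 rpm 2.06 now 2.05 resid deg [ 1.8 -3.9  6.4 -3.9 -0.4]
```

The turntable is coasting at about 8 rpm. I'll move to an interception point and refine the rate on the way.

```bash
sed -i 's/("RED",RED,138,120,0)/("RED",RED,119 if n=="scene" else 138,120,0)/' m.py
python3 - <<'E'
from p import *
import json
json.dump([[5.267,np.radians(245.4)],[5.317,np.radians(246.9)],[5.367,np.radians(250.2)]],open("log.json","w"))
c=load(); th=np.radians(160); t=np.array([*(C+110*np.array([np.cos(th),np.sin(th)])),184,c[3]])
plan(ease(c,t,11))
E
```

```text
[{"tx":0.12,"ty":0.11,"tz":0,"wx":0,"wy":0,"wz":0},{"tx":0.35,"ty":0.34,"tz":0,"wx":0,"wy":0,"wz":0},{"tx":0.55,"ty":0.53,"tz":0,"wx":0,"wy":0,"wz":0},{"tx":0.7,"ty":0.67,"tz":0,"wx":0,"wy":0,"wz":0},{"tx":0.81,"ty":0.78,"tz":0,"wx":0,"wy":0,"wz":0},{"tx":0.84,"ty":0.8,"tz":0,"wx":0,"wy":0,"wz":0},{"tx":0.8,"ty":0.77,"tz":0,"wx":0,"wy":0,"wz":0},{"tx":0.71,"ty":0.68,"tz":0,"wx":0,"wy":0,"wz":0},{"tx":0.54,"ty":0.53,"tz":0,"wx":0,"wy":0,"wz":0},{"tx":0.35,"ty":0.33,"tz":0,"wx":0,"wy":0,"wz":0},{"tx":0.12,"ty":0.12,"tz":0,"wx":0,"wy":0,"wz":0}]

end cmd [441.97  48.62 184.     2.18]
```

Emit:
move_arm([
  {"tx":0.12,"ty":0.11,"tz":0,"wx":0,"wy":0,"wz":0},
  {"tx":0.35,"ty":0.34,"tz":0,"wx":0,"wy":0,"wz":0},
  {"tx":0.55,"ty":0.53,"tz":0,"wx":0,"wy":0,"wz":0},
  {"tx":0.7,"ty":0.67,"tz":0,"wx":0,"wy":0,"wz":0},
  {"tx":0.81,"ty":0.78,"tz":0,"wx":0,"wy":0,"wz":0},
  {"tx":0.84,"ty":0.8,"tz":0,"wx":0,"wy":0,"wz":0},
  {"tx":0.8,"ty":0.77,"tz":0,"wx":0,"wy":0,"wz":0},
  {"tx":0.71,"ty":0.68,"tz":0,"wx":0,"wy":0,"wz":0},
  {"tx":0.54,"ty":0.53,"tz":0,"wx":0,"wy":0,"wz":0},
  {"tx":0.35,"ty":0.33,"tz":0,"wx":0,"wy":0,"wz":0},
  {"tx":0.12,"ty":0.12,"tz":0,"wx":0,"wy":0,"wz":0},
])

```text
time_s: 6.33
ee_pos: [442.1, 49.4, 183.9]
ee_rot: [-180.0, -0.0, 124.8]
force: [0.5, 0.5, -0.7]
gripper_width: 0.4
gripper_force: 0.0
```

```bash
python3 - <<'E'
from m import *
s=env.state();print(s["time_s"],s["ee_pos"],s["ee_rot"])
L=meas();F=fit(L)
t=env.state()["time_s"];print(t,np.degrees(F(t)))
E
```

```text
6.3333 [442.0756106   49.41251939 183.8757541 ] [-1.79998518e+02 -7.47714292e-03  1.24841211e+02]
scene RED 6.333 r119 area 44 th 291.7 True
scene BR 6.333 r108 area 37 th 295.8 True
top RED 6.383 r116 area 47 th 297.3 True
w0 rpm 7.83 now 7.49 resid deg [ 0.3 -0.6  0.4 -2.5  1.6  0.8]
6.4333 298.685570809861
```

```bash
cat > trk.py <<'E'
from m import *
import p
def run(n,m,v0=0.,z=184,r=110,tau=25.,do=True,cams=("top",)):
    """n rows following the bead; the angular gap closes by a cubic over m rows; v0 tool speed now, rad/row"""
    L=meas() if do else json.load(open("log.json")); F=fit(L,tau)
    t=env.state()["time_s"]; c=p.load(); d=c[:2]-C; ph=np.arctan2(d[1],d[0]); r0=np.hypot(*d)
    B=lambda k:F(t+k/12)-np.pi
    g0=(ph-B(0)+np.pi)%(2*np.pi)-np.pi; g1=(v0-(B(1)-B(0)))*m
    w=[]
    for k in range(1,n+1):
        s=min(1,k/m); g=g0*(2*s**3-3*s**2+1)+g1*(s**3-2*s**2+s); rr=r0+(r-r0)*s
        a=B(k)+g; w.append([C[0]+rr*np.cos(a),C[1]+rr*np.sin(a),z,c[3]])
    print("t %.3f gap %.1f deg, bead %.1f"%(t,np.degrees(g0),np.degrees(B(0))%360)); p.plan(w)
E
python3 - <<'E'
from trk import *
run(24,20,do=False)
E
```

```text
w0 rpm 7.83 now 7.49 resid deg [ 0.3 -0.6  0.4 -2.5  1.6  0.8]
t 6.433 gap 41.3 deg, bead 118.7
[{"tx":-0.01,"ty":-0.01,"tz":0,"wx":0,"wy":0,"wz":0},{"tx":-0.02,"ty":-0.03,"tz":0,"wx":0,"wy":0,"wz":0},{"tx":-0.03,"ty":-0.05,"tz":0,"wx":0,"wy":0,"wz":0},{"tx":-0.05,"ty":-0.07,"tz":0,"wx":0,"wy":0,"wz":0},{"tx":-0.07,"ty":-0.09,"tz":0,"wx":0,"wy":0,"wz":0},{"tx":-0.08,"ty":-0.11,"tz":0,"wx":0,"wy":0,"wz":0},{"tx":-0.11,"ty":-0.13,"tz":0,"wx":0,"wy":0,"wz":0},{"tx":-0.12,"ty":-0.15,"tz":0,"wx":0,"wy":0,"wz":0},{"tx":-0.15,"ty":-0.18,"tz":0,"wx":0,"wy":0,"wz":0},{"tx":-0.17,"ty":-0.2,"tz":0,"wx":0,"wy":0,"wz":0},{"tx":-0.2,"ty":-0.21,"tz":0,"wx":0,"wy":0,"wz":0},{"tx":-0.23,"ty":-0.24,"tz":0,"wx":0,"wy":0,"wz":0}]

[{"tx":-0.26,"ty":-0.25,"tz":0,"wx":0,"wy":0,"wz":0},{"tx":-0.3,"ty":-0.27,"tz":0,"wx":0,"wy":0,"wz":0},{"tx":-0.34,"ty":-0.28,"tz":0,"wx":0,"wy":0,"wz":0},{"tx":-0.39,"ty":-0.29,"tz":0,"wx":0,"wy":0,"wz":0},{"tx":-0.42,"ty":-0.3,"tz":0,"wx":0,"wy":0,"wz":0},{"tx":-0.48,"ty":-0.29,"tz":0,"wx":0,"wy":0,"wz":0},{"tx":-0.53,"ty":-0.3,"tz":0,"wx":0,"wy":0,"wz":0},{"tx":-0.59,"ty":-0.27,"tz":0,"wx":0,"wy":0,"wz":0},{"tx":-0.62,"ty":-0.26,"tz":0,"wx":0,"wy":0,"wz":0},{"tx":-0.63,"ty":-0.21,"tz":0,"wx":0,"wy":0,"wz":0},{"tx":-0.64,"ty":-0.17,"tz":0,"wx":0,"wy":0,"wz":0},{"tx":-0.65,"ty":-0.14,"tz":0,"wx":0,"wy":0,"wz":0}]

end cmd [445.45 -35.28 184.     2.18]
```

Emit:
move_arm([
  {"tx":-0.01,"ty":-0.01,"tz":0,"wx":0,"wy":0,"wz":0},
  {"tx":-0.02,"ty":-0.03,"tz":0,"wx":0,"wy":0,"wz":0},
  {"tx":-0.03,"ty":-0.05,"tz":0,"wx":0,"wy":0,"wz":0},
  {"tx":-0.05,"ty":-0.07,"tz":0,"wx":0,"wy":0,"wz":0},
  {"tx":-0.07,"ty":-0.09,"tz":0,"wx":0,"wy":0,"wz":0},
  {"tx":-0.08,"ty":-0.11,"tz":0,"wx":0,"wy":0,"wz":0},
  {"tx":-0.11,"ty":-0.13,"tz":0,"wx":0,"wy":0,"wz":0},
  {"tx":-0.12,"ty":-0.15,"tz":0,"wx":0,"wy":0,"wz":0},
  {"tx":-0.15,"ty":-0.18,"tz":0,"wx":0,"wy":0,"wz":0},
  {"tx":-0.17,"ty":-0.2,"tz":0,"wx":0,"wy":0,"wz":0},
  {"tx":-0.2,"ty":-0.21,"tz":0,"wx":0,"wy":0,"wz":0},
  {"tx":-0.23,"ty":-0.24,"tz":0,"wx":0,"wy":0,"wz":0},
])

```text
time_s: 7.43
ee_pos: [436.9, 29.7, 184.0]
ee_rot: [180.0, -0.0, 124.8]
force: [0.6, 0.1, 0.7]
gripper_width: 0.5
gripper_force: 0.0
```

Emit:
move_arm([
  {"tx":-0.26,"ty":-0.25,"tz":0,"wx":0,"wy":0,"wz":0},
  {"tx":-0.3,"ty":-0.27,"tz":0,"wx":0,"wy":0,"wz":0},
  {"tx":-0.34,"ty":-0.28,"tz":0,"wx":0,"wy":0,"wz":0},
  {"tx":-0.39,"ty":-0.29,"tz":0,"wx":0,"wy":0,"wz":0},
  {"tx":-0.42,"ty":-0.3,"tz":0,"wx":0,"wy":0,"wz":0},
  {"tx":-0.48,"ty":-0.29,"tz":0,"wx":0,"wy":0,"wz":0},
  {"tx":-0.53,"ty":-0.3,"tz":0,"wx":0,"wy":0,"wz":0},
  {"tx":-0.59,"ty":-0.27,"tz":0,"wx":0,"wy":0,"wz":0},
  {"tx":-0.62,"ty":-0.26,"tz":0,"wx":0,"wy":0,"wz":0},
  {"tx":-0.63,"ty":-0.21,"tz":0,"wx":0,"wy":0,"wz":0},
  {"tx":-0.64,"ty":-0.17,"tz":0,"wx":0,"wy":0,"wz":0},
  {"tx":-0.65,"ty":-0.14,"tz":0,"wx":0,"wy":0,"wz":0},
])

```text
time_s: 8.43
ee_pos: [445.7, -36.0, 183.9]
ee_rot: [180.0, -0.0, 124.8]
force: [-0.3, 0.1, -0.2]
gripper_width: 0.4
gripper_force: 0.0
```

```bash
python3 - <<'E'
from trk import *
s=env.state();print(s["time_s"],s["ee_pos"],s["qpos"])
run(12,4)
E
```

```text
8.4333 [445.71809292 -36.03891219 183.93695684] [-6.09937701e+00  9.16102384e+00  1.09765292e+02  4.97929511e-03
  6.10706733e+01 -4.08672597e+01]
scene RED 8.433 r109 area 27 th 36.2 True
scene BR 8.433 r108 area 34 th 32.7 True
top RED 8.483 r115 area 48 th 35.3 True
top BR 8.483 r126 area 27 th 8.5 False
w0 rpm 8.39 now 7.37 resid deg [ 1.8  0.7  1.5 -4.4 -0.4 -1.3  2.9 -0.6 -0.2]
t 8.533 gap -12.8 deg, bead 217.7
[{"tx":-0.69,"ty":-0.1,"tz":0,"wx":0,"wy":0,"wz":0},{"tx":-1.59,"ty":-0.05,"tz":0,"wx":0,"wy":0,"wz":0},{"tx":-1.75,"ty":0.2,"tz":0,"wx":0,"wy":0,"wz":0},{"tx":-1.18,"ty":0.3,"tz":0,"wx":0,"wy":0,"wz":0},{"tx":-0.66,"ty":0.23,"tz":0,"wx":0,"wy":0,"wz":0},{"tx":-0.64,"ty":0.27,"tz":0,"wx":0,"wy":0,"wz":0},{"tx":-0.61,"ty":0.31,"tz":0,"wx":0,"wy":0,"wz":0},{"tx":-0.6,"ty":0.35,"tz":0,"wx":0,"wy":0,"wz":0},{"tx":-0.57,"ty":0.38,"tz":0,"wx":0,"wy":0,"wz":0},{"tx":-0.54,"ty":0.42,"tz":0,"wx":0,"wy":0,"wz":0},{"tx":-0.52,"ty":0.44,"tz":0,"wx":0,"wy":0,"wz":0},{"tx":-0.49,"ty":0.48,"tz":0,"wx":0,"wy":0,"wz":0}]

end cmd [528.11 -97.68 184.     2.18]
```

Emit:
move_arm([
  {"tx":-0.69,"ty":-0.1,"tz":0,"wx":0,"wy":0,"wz":0},
  {"tx":-1.59,"ty":-0.05,"tz":0,"wx":0,"wy":0,"wz":0},
  {"tx":-1.75,"ty":0.2,"tz":0,"wx":0,"wy":0,"wz":0},
  {"tx":-1.18,"ty":0.3,"tz":0,"wx":0,"wy":0,"wz":0},
  {"tx":-0.66,"ty":0.23,"tz":0,"wx":0,"wy":0,"wz":0},
  {"tx":-0.64,"ty":0.27,"tz":0,"wx":0,"wy":0,"wz":0},
  {"tx":-0.61,"ty":0.31,"tz":0,"wx":0,"wy":0,"wz":0},
  {"tx":-0.6,"ty":0.35,"tz":0,"wx":0,"wy":0,"wz":0},
  {"tx":-0.57,"ty":0.38,"tz":0,"wx":0,"wy":0,"wz":0},
  {"tx":-0.54,"ty":0.42,"tz":0,"wx":0,"wy":0,"wz":0},
  {"tx":-0.52,"ty":0.44,"tz":0,"wx":0,"wy":0,"wz":0},
  {"tx":-0.49,"ty":0.48,"tz":0,"wx":0,"wy":0,"wz":0},
])

```text
time_s: 9.53
ee_pos: [528.8, -97.8, 183.9]
ee_rot: [180.0, -0.0, 124.8]
force: [0.0, 0.2, 0.6]
gripper_width: 0.7
gripper_force: 0.0
```

```bash
cat >> m.py <<'E'
def meas(cam="top"):
    L=json.load(open("log.json")); t=env.state()["time_s"]; f=grab_frame(cam)
    cv2.imwrite("pics/f%.0f.png"%(t*1000),f["color"][:,:,::-1])
    c0,r=((252,208),66) if cam=="scene" else ((244,191),60)
    for nm,c,z,R,off in(("RED",RED,119 if cam=="scene" else 138,120,0),("BR",BRASS,130,110,np.pi)):
        b=blob(f,*c,c0,r)
        if b is None: continue
        d=onz(f,*b[0],z)[:2]-C; th=(np.arctan2(d[1],d[0])+off)%(2*np.pi)
        ok=abs(np.hypot(*d)-R)<9 and b[1][4]>=30
        print(cam,nm,round(t,3),"r%.0f"%np.hypot(*d),"area",b[1][4],"th %.1f"%np.degrees(th),ok)
        if ok: L.append([t,th])
    json.dump(L,open("log.json","w")); return L
E
python3 - <<'E'
import json
L=json.load(open("log.json")); L=[l for l in L if not(l[0]==8.4333 and abs(l[1]*57.2958-36.2)<.2) and not (abs(l[0]-6.3333)<.01 and abs(l[1]*57.2958-291.7)<.2)]
json.dump(L,open("log.json","w")); print(len(L))
from trk import *
run(24,4,v0=.065)
E
```

```text
7
top RED 9.533 r118 area 49 th 79.8 True
w0 rpm 8.30 now 6.99 resid deg [ 0.9 -0.1  0.7 -0.7 -1.6  0.2  0.5  0.1]
t 9.583 gap -0.8 deg, bead 261.8
[{"tx":-0.48,"ty":0.54,"tz":0,"wx":0,"wy":0,"wz":0},{"tx":-0.44,"ty":0.56,"tz":0,"wx":0,"wy":0,"wz":0},{"tx":-0.4,"ty":0.58,"tz":0,"wx":0,"wy":0,"wz":0},{"tx":-0.35,"ty":0.58,"tz":0,"wx":0,"wy":0,"wz":0},{"tx":-0.3,"ty":0.59,"tz":0,"wx":0,"wy":0,"wz":0},{"tx":-0.27,"ty":0.6,"tz":0,"wx":0,"wy":0,"wz":0},{"tx":-0.23,"ty":0.61,"tz":0,"wx":0,"wy":0,"wz":0},{"tx":-0.19,"ty":0.63,"tz":0,"wx":0,"wy":0,"wz":0},{"tx":-0.15,"ty":0.63,"tz":0,"wx":0,"wy":0,"wz":0},{"tx":-0.12,"ty":0.64,"tz":0,"wx":0,"wy":0,"wz":0},{"tx":-0.08,"ty":0.64,"tz":0,"wx":0,"wy":0,"wz":0},{"tx":-0.04,"ty":0.65,"tz":0,"wx":0,"wy":0,"wz":0}]

[{"tx":0,"ty":0.64,"tz":0,"wx":0,"wy":0,"wz":0},{"tx":0.03,"ty":0.64,"tz":0,"wx":0,"wy":0,"wz":0},{"tx":0.08,"ty":0.63,"tz":0,"wx":0,"wy":0,"wz":0},{"tx":0.1,"ty":0.63,"tz":0,"wx":0,"wy":0,"wz":0},{"tx":0.15,"ty":0.62,"tz":0,"wx":0,"wy":0,"wz":0},{"tx":0.18,"ty":0.6,"tz":0,"wx":0,"wy":0,"wz":0},{"tx":0.21,"ty":0.6,"tz":0,"wx":0,"wy":0,"wz":0},{"tx":0.24,"ty":0.57,"tz":0,"wx":0,"wy":0,"wz":0},{"tx":0.28,"ty":0.57,"tz":0,"wx":0,"wy":0,"wz":0},{"tx":0.3,"ty":0.54,"tz":0,"wx":0,"wy":0,"wz":0},{"tx":0.34,"ty":0.52,"tz":0,"wx":0,"wy":0,"wz":0},{"tx":0.36,"ty":0.5,"tz":0,"wx":0,"wy":0,"wz":0}]

end cmd [650.1  -22.46 184.     2.18]
```

Emit:
move_arm([
  {"tx":-0.48,"ty":0.54,"tz":0,"wx":0,"wy":0,"wz":0},
  {"tx":-0.44,"ty":0.56,"tz":0,"wx":0,"wy":0,"wz":0},
  {"tx":-0.4,"ty":0.58,"tz":0,"wx":0,"wy":0,"wz":0},
  {"tx":-0.35,"ty":0.58,"tz":0,"wx":0,"wy":0,"wz":0},
  {"tx":-0.3,"ty":0.59,"tz":0,"wx":0,"wy":0,"wz":0},
  {"tx":-0.27,"ty":0.6,"tz":0,"wx":0,"wy":0,"wz":0},
  {"tx":-0.23,"ty":0.61,"tz":0,"wx":0,"wy":0,"wz":0},
  {"tx":-0.19,"ty":0.63,"tz":0,"wx":0,"wy":0,"wz":0},
  {"tx":-0.15,"ty":0.63,"tz":0,"wx":0,"wy":0,"wz":0},
  {"tx":-0.12,"ty":0.64,"tz":0,"wx":0,"wy":0,"wz":0},
  {"tx":-0.08,"ty":0.64,"tz":0,"wx":0,"wy":0,"wz":0},
  {"tx":-0.04,"ty":0.65,"tz":0,"wx":0,"wy":0,"wz":0},
])

```text
time_s: 10.58
ee_pos: [605.6, -81.1, 183.9]
ee_rot: [180.0, -0.0, 124.8]
force: [0.6, 0.5, 0.6]
gripper_width: 0.6
gripper_force: 0.0
```

Emit:
move_arm([
  {"tx":0,"ty":0.64,"tz":0,"wx":0,"wy":0,"wz":0},
  {"tx":0.03,"ty":0.64,"tz":0,"wx":0,"wy":0,"wz":0},
  {"tx":0.08,"ty":0.63,"tz":0,"wx":0,"wy":0,"wz":0},
  {"tx":0.1,"ty":0.63,"tz":0,"wx":0,"wy":0,"wz":0},
  {"tx":0.15,"ty":0.62,"tz":0,"wx":0,"wy":0,"wz":0},
  {"tx":0.18,"ty":0.6,"tz":0,"wx":0,"wy":0,"wz":0},
  {"tx":0.21,"ty":0.6,"tz":0,"wx":0,"wy":0,"wz":0},
  {"tx":0.24,"ty":0.57,"tz":0,"wx":0,"wy":0,"wz":0},
  {"tx":0.28,"ty":0.57,"tz":0,"wx":0,"wy":0,"wz":0},
  {"tx":0.3,"ty":0.54,"tz":0,"wx":0,"wy":0,"wz":0},
  {"tx":0.34,"ty":0.52,"tz":0,"wx":0,"wy":0,"wz":0},
  {"tx":0.36,"ty":0.5,"tz":0,"wx":0,"wy":0,"wz":0},
])

```text
time_s: 11.58
ee_pos: [650.3, -21.9, 183.9]
ee_rot: [180.0, -0.0, 124.8]
force: [-0.2, -0.4, -0.3]
gripper_width: 0.6
gripper_force: 0.0
```

```bash
python3 - <<'E'
from trk import *
print(env.state()["ee_pos"])
meas("scene")
run(24,4,v0=.061)
E
```

```text
[650.30438677 -21.88137964 183.93691364]
scene RED 11.583 r117 area 78 th 158.4 True
scene BR 11.583 r146 area 47 th 180.6 False
w0 rpm 8.22 now 6.39 resid deg [ 0.4 -0.5  0.3 -0.7 -1.5  1.   1.4  1.4 -1.9]
t 11.683 gap -1.8 deg, bead 344.1
[{"tx":0.44,"ty":0.54,"tz":0,"wx":0,"wy":0,"wz":0},{"tx":0.5,"ty":0.53,"tz":0,"wx":0,"wy":0,"wz":0},{"tx":0.51,"ty":0.48,"tz":0,"wx":0,"wy":0,"wz":0},{"tx":0.5,"ty":0.42,"tz":0,"wx":0,"wy":0,"wz":0},{"tx":0.48,"ty":0.35,"tz":0,"wx":0,"wy":0,"wz":0},{"tx":0.5,"ty":0.33,"tz":0,"wx":0,"wy":0,"wz":0},{"tx":0.52,"ty":0.3,"tz":0,"wx":0,"wy":0,"wz":0},{"tx":0.53,"ty":0.27,"tz":0,"wx":0,"wy":0,"wz":0},{"tx":0.54,"ty":0.25,"tz":0,"wx":0,"wy":0,"wz":0},{"tx":0.55,"ty":0.21,"tz":0,"wx":0,"wy":0,"wz":0},{"tx":0.57,"ty":0.18,"tz":0,"wx":0,"wy":0,"wz":0},{"tx":0.56,"ty":0.15,"tz":0,"wx":0,"wy":0,"wz":0}]

[{"tx":0.58,"ty":0.12,"tz":0,"wx":0,"wy":0,"wz":0},{"tx":0.57,"ty":0.09,"tz":0,"wx":0,"wy":0,"wz":0},{"tx":0.58,"ty":0.05,"tz":0,"wx":0,"wy":0,"wz":0},{"tx":0.58,"ty":0.03,"tz":0,"wx":0,"wy":0,"wz":0},{"tx":0.58,"ty":0,"tz":0,"wx":0,"wy":0,"wz":0},{"tx":0.57,"ty":-0.04,"tz":0,"wx":0,"wy":0,"wz":0},{"tx":0.58,"ty":-0.06,"tz":0,"wx":0,"wy":0,"wz":0},{"tx":0.56,"ty":-0.1,"tz":0,"wx":0,"wy":0,"wz":0},{"tx":0.56,"ty":-0.12,"tz":0,"wx":0,"wy":0,"wz":0},{"tx":0.54,"ty":-0.15,"tz":0,"wx":0,"wy":0,"wz":0},{"tx":0.54,"ty":-0.18,"tz":0,"wx":0,"wy":0,"wz":0},{"tx":0.53,"ty":-0.2,"tz":0,"wx":0,"wy":0,"wz":0}]

end cmd [604.45 103.75 184.     2.18]
```

```bash
cat >> m.py <<'E'
def fit(L,tau=25.,t0=0,dl=.333):
    A=np.array(sorted(L)); t=A[:,0]; th=A[:,1].copy()
    for i in range(1,len(t)):
        q=th[i-1]+.76*(t[i]-t[i-1]); th[i]+=2*np.pi*round((q-th[i])/(2*np.pi))
    s=lambda x:tau*(1-np.exp(-(x-t[0])/tau)); e=lambda x:dl*(s(x)-(x-t[0]))
    a=np.linalg.lstsq(np.c_[np.ones(len(t)),s(t)],th-e(t),rcond=None)[0]
    k=np.exp(-(t[-1]-t[0])/tau); print("rpm0 %.2f now %.2f"%(a[1]*9.549,9.549*((a[1]+dl)*k-dl)),"res",np.degrees(th-a[0]-a[1]*s(t)-e(t)).round(1)[-10:])
    return lambda x:a[0]+a[1]*s(x)+e(x)
E
python3 - <<'E'
from trk import *
p.save([650.1,-22.46,184,2.1778]); print(np.radians(124.81))
run(24,4,v0=.061,do=False)
E
```

```text
2.1783454394141226
rpm0 8.59 now 5.96 res [ 1.6  0.5  1.3 -1.4 -2.3 -0.7 -0.3  0.4  1. ]
t 11.683 gap 1.3 deg, bead 341.0
[{"tx":0.37,"ty":0.46,"tz":0,"wx":0,"wy":0,"wz":0},{"tx":0.32,"ty":0.35,"tz":0,"wx":0,"wy":0,"wz":0},{"tx":0.31,"ty":0.32,"tz":0,"wx":0,"wy":0,"wz":0},{"tx":0.36,"ty":0.34,"tz":0,"wx":0,"wy":0,"wz":0},{"tx":0.43,"ty":0.37,"tz":0,"wx":0,"wy":0,"wz":0},{"tx":0.43,"ty":0.33,"tz":0,"wx":0,"wy":0,"wz":0},{"tx":0.46,"ty":0.32,"tz":0,"wx":0,"wy":0,"wz":0},{"tx":0.46,"ty":0.29,"tz":0,"wx":0,"wy":0,"wz":0},{"tx":0.48,"ty":0.26,"tz":0,"wx":0,"wy":0,"wz":0},{"tx":0.48,"ty":0.24,"tz":0,"wx":0,"wy":0,"wz":0},{"tx":0.5,"ty":0.22,"tz":0,"wx":0,"wy":0,"wz":0},{"tx":0.5,"ty":0.19,"tz":0,"wx":0,"wy":0,"wz":0}]

[{"tx":0.51,"ty":0.16,"tz":0,"wx":0,"wy":0,"wz":0},{"tx":0.51,"ty":0.14,"tz":0,"wx":0,"wy":0,"wz":0},{"tx":0.51,"ty":0.11,"tz":0,"wx":0,"wy":0,"wz":0},{"tx":0.52,"ty":0.09,"tz":0,"wx":0,"wy":0,"wz":0},{"tx":0.52,"ty":0.06,"tz":0,"wx":0,"wy":0,"wz":0},{"tx":0.52,"ty":0.04,"tz":0,"wx":0,"wy":0,"wz":0},{"tx":0.51,"ty":0.01,"tz":0,"wx":0,"wy":0,"wz":0},{"tx":0.52,"ty":-0.01,"tz":0,"wx":0,"wy":0,"wz":0},{"tx":0.51,"ty":-0.03,"tz":0,"wx":0,"wy":0,"wz":0},{"tx":0.5,"ty":-0.06,"tz":0,"wx":0,"wy":0,"wz":0},{"tx":0.5,"ty":-0.08,"tz":0,"wx":0,"wy":0,"wz":0},{"tx":0.49,"ty":-0.11,"tz":0,"wx":0,"wy":0,"wz":0}]

end cmd [619.04  92.57 184.     2.18]
```

```bash
ls pics; python3 - <<'E'
import cv2,numpy as np
S=cv2.imread("pics/f11583.png");T=cv2.imread("pics/f11633.png")
s=np.hstack([cv2.resize(S[130:265,180:315],None,fx=2.96,fy=3,interpolation=2),cv2.resize(T[125:260,180:315],None,fx=2.96,fy=3,interpolation=2)])[:,:800]
cv2.imwrite("pics/crop3.png",s)
E
```

```text
crop1.png
crop2.png
f11583.png
f11633.png
f9533.png
scene0.png
top0.png
```

View pics/crop3.png

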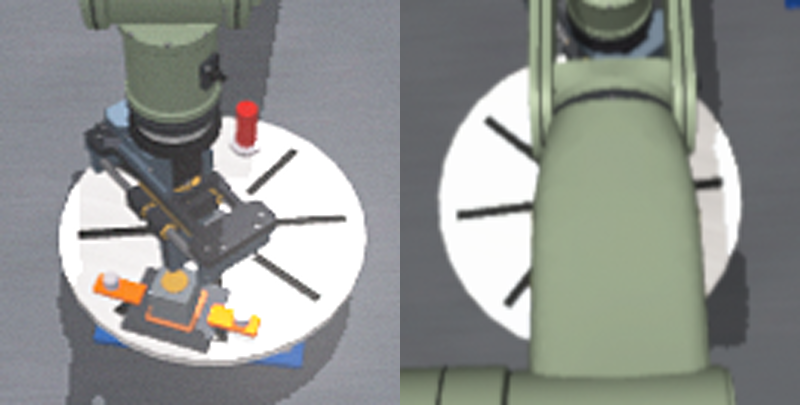

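```bash
python3 - <<'E'
from m import *
f=grab_frame("scene")
for u,v,z,o in((263.1,165.7,140,0),(263.1,179.3,86,0),(239.1,223.7,130,180),(257,164.5,140,0),(244.5,224.5,130,180)):
    d=onz(f,u,v,z)[:2]-C; print(np.hypot(*d),(np.degrees(np.arctan2(d[1],d[0]))+o)%360)
h=np.radians(np.arange(150,170,2))
for a in h: print(np.degrees(a).round(), proj(f,np.array([*(C+120*np.array([np.cos(a),np.sin(a)])),140])).round(1), proj(f,np.array([*(C-110*np.array([np.cos(a),np.sin(a)])),130])).round(1))
b=blob(f,*RED,(252,208),66);print(env.state()["time_s"],b)
E
```

```text
117.40325698397073 158.27909489117937
108.89198888038084 156.46330789912298
112.82722049325676 159.35055532473396
118.166033694375 168.08789433861133
112.0096654933733 167.27814502011407
150.0 [268.4 166.6] [233.6 221. ]
152.0 [267.2 166.2] [234.8 221.5]
154.0 [266.  165.8] [236.1 221.9]
156.0 [264.8 165.5] [237.3 222.3]
158.0 [263.5 165.2] [238.6 222.7]
160.0 [262.3 164.9] [239.8 223. ]
162.0 [261.  164.7] [241.1 223.3]
164.0 [259.7 164.4] [242.5 223.6]
166.0 [258.4 164.3] [243.8 223.8]
168.0 [257.1 164.1] [245.1 224. ]
11.7333 (array([260.4691358, 170.       ]), array([257, 163,   7,  15,  81], dtype=int32))
```

```bash
python3 - <<'E'
from trk import *
p.save([650.1,-22.46,184,2.1778])
L=json.load(open("log.json"))
L+=[[11.583,np.radians(159)],[11.683,np.radians(162.5)]]; json.dump(L,open("log.json","w"))
run(24,4,v0=.061,do=False)
E
```

```text
rpm0 8.62 now 5.95 res [ 0.7  1.4 -1.4 -2.3 -1.1 -0.6 -0.1  0.8  0.2  0.7]
t 11.733 gap -1.3 deg, bead 343.6
[{"tx":0.42,"ty":0.51,"tz":0,"wx":0,"wy":0,"wz":0},{"tx":0.44,"ty":0.48,"tz":0,"wx":0,"wy":0,"wz":0},{"tx":0.44,"ty":0.43,"tz":0,"wx":0,"wy":0,"wz":0},{"tx":0.44,"ty":0.38,"tz":0,"wx":0,"wy":0,"wz":0},{"tx":0.44,"ty":0.34,"tz":0,"wx":0,"wy":0,"wz":0},{"tx":0.45,"ty":0.32,"tz":0,"wx":0,"wy":0,"wz":0},{"tx":0.47,"ty":0.29,"tz":0,"wx":0,"wy":0,"wz":0},{"tx":0.47,"ty":0.27,"tz":0,"wx":0,"wy":0,"wz":0},{"tx":0.49,"ty":0.24,"tz":0,"wx":0,"wy":0,"wz":0},{"tx":0.5,"ty":0.22,"tz":0,"wx":0,"wy":0,"wz":0},{"tx":0.5,"ty":0.19,"tz":0,"wx":0,"wy":0,"wz":0},{"tx":0.51,"ty":0.17,"tz":0,"wx":0,"wy":0,"wz":0}]

[{"tx":0.51,"ty":0.14,"tz":0,"wx":0,"wy":0,"wz":0},{"tx":0.52,"ty":0.11,"tz":0,"wx":0,"wy":0,"wz":0},{"tx":0.52,"ty":0.09,"tz":0,"wx":0,"wy":0,"wz":0},{"tx":0.52,"ty":0.07,"tz":0,"wx":0,"wy":0,"wz":0},{"tx":0.52,"ty":0.04,"tz":0,"wx":0,"wy":0,"wz":0},{"tx":0.52,"ty":0.01,"tz":0,"wx":0,"wy":0,"wz":0},{"tx":0.52,"ty":-0.01,"tz":0,"wx":0,"wy":0,"wz":0},{"tx":0.51,"ty":-0.03,"tz":0,"wx":0,"wy":0,"wz":0},{"tx":0.51,"ty":-0.06,"tz":0,"wx":0,"wy":0,"wz":0},{"tx":0.5,"ty":-0.08,"tz":0,"wx":0,"wy":0,"wz":0},{"tx":0.5,"ty":-0.11,"tz":0,"wx":0,"wy":0,"wz":0},{"tx":0.49,"ty":-0.12,"tz":0,"wx":0,"wy":0,"wz":0}]

end cmd [615.26  95.91 184.     2.18]
```

Emit:
move_arm([
  {"tx":0.42,"ty":0.51,"tz":0,"wx":0,"wy":0,"wz":0},
  {"tx":0.44,"ty":0.48,"tz":0,"wx":0,"wy":0,"wz":0},
  {"tx":0.44,"ty":0.43,"tz":0,"wx":0,"wy":0,"wz":0},
  {"tx":0.44,"ty":0.38,"tz":0,"wx":0,"wy":0,"wz":0},
  {"tx":0.44,"ty":0.34,"tz":0,"wx":0,"wy":0,"wz":0},
  {"tx":0.45,"ty":0.32,"tz":0,"wx":0,"wy":0,"wz":0},
  {"tx":0.47,"ty":0.29,"tz":0,"wx":0,"wy":0,"wz":0},
  {"tx":0.47,"ty":0.27,"tz":0,"wx":0,"wy":0,"wz":0},
  {"tx":0.49,"ty":0.24,"tz":0,"wx":0,"wy":0,"wz":0},
  {"tx":0.5,"ty":0.22,"tz":0,"wx":0,"wy":0,"wz":0},
  {"tx":0.5,"ty":0.19,"tz":0,"wx":0,"wy":0,"wz":0},
  {"tx":0.51,"ty":0.17,"tz":0,"wx":0,"wy":0,"wz":0},
])

```text
time_s: 12.73
ee_pos: [649.7, 45.7, 184.0]
ee_rot: [180.0, -0.0, 124.8]
force: [0.1, 0.4, 0.3]
gripper_width: 0.5
gripper_force: 0.0
```

Emit:
move_arm([
  {"tx":0.51,"ty":0.14,"tz":0,"wx":0,"wy":0,"wz":0},
  {"tx":0.52,"ty":0.11,"tz":0,"wx":0,"wy":0,"wz":0},
  {"tx":0.52,"ty":0.09,"tz":0,"wx":0,"wy":0,"wz":0},
  {"tx":0.52,"ty":0.07,"tz":0,"wx":0,"wy":0,"wz":0},
  {"tx":0.52,"ty":0.04,"tz":0,"wx":0,"wy":0,"wz":0},
  {"tx":0.52,"ty":0.01,"tz":0,"wx":0,"wy":0,"wz":0},
  {"tx":0.52,"ty":-0.01,"tz":0,"wx":0,"wy":0,"wz":0},
  {"tx":0.51,"ty":-0.03,"tz":0,"wx":0,"wy":0,"wz":0},
  {"tx":0.51,"ty":-0.06,"tz":0,"wx":0,"wy":0,"wz":0},
  {"tx":0.5,"ty":-0.08,"tz":0,"wx":0,"wy":0,"wz":0},
  {"tx":0.5,"ty":-0.11,"tz":0,"wx":0,"wy":0,"wz":0},
  {"tx":0.49,"ty":-0.12,"tz":0,"wx":0,"wy":0,"wz":0},
])

```text
time_s: 13.73
ee_pos: [614.9, 96.2, 184.0]
ee_rot: [180.0, -0.0, 124.8]
force: [-1.1, -0.1, 0.4]
gripper_width: 0.2
gripper_force: 0.0
```

```bash
python3 - <<'E'
from trk import *
print(env.state()["ee_pos"])
meas("scene")
run(24,4,v0=.05)
E
```

```text
[614.86919921  96.22435434 183.95207385]
scene RED 13.733 r120 area 77 th 236.1 True
scene BR 13.733 r111 area 44 th 234.3 True
top RED 13.783 r120 area 44 th 235.5 True
top BR 13.783 r158 area 1 th 235.3 False
rpm0 8.69 now 5.27 res [-2.1 -1.7 -1.3 -1.1 -1.  -1.6 -1.1  1.3  3.   0.9]
t 13.833 gap -5.7 deg, bead 56.2
[{"tx":0.67,"ty":-0.21,"tz":0,"wx":0,"wy":0,"wz":0},{"tx":0.81,"ty":-0.32,"tz":0,"wx":0,"wy":0,"wz":0},{"tx":0.76,"ty":-0.38,"tz":0,"wx":0,"wy":0,"wz":0},{"tx":0.57,"ty":-0.33,"tz":0,"wx":0,"wy":0,"wz":0},{"tx":0.41,"ty":-0.27,"tz":0,"wx":0,"wy":0,"wz":0},{"tx":0.4,"ty":-0.28,"tz":0,"wx":0,"wy":0,"wz":0},{"tx":0.38,"ty":-0.3,"tz":0,"wx":0,"wy":0,"wz":0},{"tx":0.37,"ty":-0.32,"tz":0,"wx":0,"wy":0,"wz":0},{"tx":0.35,"ty":-0.33,"tz":0,"wx":0,"wy":0,"wz":0},{"tx":0.33,"ty":-0.34,"tz":0,"wx":0,"wy":0,"wz":0},{"tx":0.32,"ty":-0.36,"tz":0,"wx":0,"wy":0,"wz":0},{"tx":0.3,"ty":-0.36,"tz":0,"wx":0,"wy":0,"wz":0}]

[{"tx":0.28,"ty":-0.38,"tz":0,"wx":0,"wy":0,"wz":0},{"tx":0.27,"ty":-0.38,"tz":0,"wx":0,"wy":0,"wz":0},{"tx":0.25,"ty":-0.4,"tz":0,"wx":0,"wy":0,"wz":0},{"tx":0.22,"ty":-0.4,"tz":0,"wx":0,"wy":0,"wz":0},{"tx":0.22,"ty":-0.41,"tz":0,"wx":0,"wy":0,"wz":0},{"tx":0.19,"ty":-0.42,"tz":0,"wx":0,"wy":0,"wz":0},{"tx":0.17,"ty":-0.42,"tz":0,"wx":0,"wy":0,"wz":0},{"tx":0.16,"ty":-0.42,"tz":0,"wx":0,"wy":0,"wz":0},{"tx":0.13,"ty":-0.43,"tz":0,"wx":0,"wy":0,"wz":0},{"tx":0.12,"ty":-0.44,"tz":0,"wx":0,"wy":0,"wz":0},{"tx":0.1,"ty":-0.43,"tz":0,"wx":0,"wy":0,"wz":0},{"tx":0.08,"ty":-0.43,"tz":0,"wx":0,"wy":0,"wz":0}]

end cmd [498.47 110.5  184.     2.18]
```

```bash
cat >> m.py <<'E'
def fit(L,tau=25.):
    A=np.array(sorted(L)); t=A[:,0]; th=A[:,1].copy()
    for i in range(1,len(t)):
        q=th[i-1]+.72*(t[i]-t[i-1]); th[i]+=2*np.pi*round((q-th[i])/(2*np.pi))
    from scipy.optimize import least_squares
    g=lambda q,x:q[0]+(q[1])*q[2]*(1-np.exp(-(x-t[0])/q[2]))
    r=least_squares(lambda q:np.r_[(g(q,t)-th)/.02,(1/q[2]-1/20)/.01],[th[0],.85,20],loss="soft_l1").x
    print("rpm0 %.2f tau %.1f now %.2f"%(r[1]*9.549,r[2],r[1]*9.549*np.exp(-(t[-1]-t[0])/r[2])),"res",np.degrees(th-g(r,t)).round(1))
    return lambda x:g(r,x)
E
python3 - <<'E'
from trk import *
p.save([615.26,95.91,184,2.1778])
run(24,3,v0=.05,do=False)
E
```

```text
rpm0 8.41 tau 20.5 now 5.55 res [ 0.9 -0.2  0.6 -1.2 -2.1  0.1  0.5  0.8  0.1 -0.5 -0.1 -0.3  1.5 -0.7]
t 13.833 gap -7.4 deg, bead 57.9
[{"tx":0.86,"ty":-0.28,"tz":0,"wx":0,"wy":0,"wz":0},{"tx":1.11,"ty":-0.49,"tz":0,"wx":0,"wy":0,"wz":0},{"tx":0.78,"ty":-0.43,"tz":0,"wx":0,"wy":0,"wz":0},{"tx":0.44,"ty":-0.28,"tz":0,"wx":0,"wy":0,"wz":0},{"tx":0.42,"ty":-0.31,"tz":0,"wx":0,"wy":0,"wz":0},{"tx":0.41,"ty":-0.32,"tz":0,"wx":0,"wy":0,"wz":0},{"tx":0.39,"ty":-0.34,"tz":0,"wx":0,"wy":0,"wz":0},{"tx":0.38,"ty":-0.35,"tz":0,"wx":0,"wy":0,"wz":0},{"tx":0.35,"ty":-0.37,"tz":0,"wx":0,"wy":0,"wz":0},{"tx":0.34,"ty":-0.39,"tz":0,"wx":0,"wy":0,"wz":0},{"tx":0.31,"ty":-0.4,"tz":0,"wx":0,"wy":0,"wz":0},{"tx":0.3,"ty":-0.41,"tz":0,"wx":0,"wy":0,"wz":0}]

[{"tx":0.27,"ty":-0.42,"tz":0,"wx":0,"wy":0,"wz":0},{"tx":0.26,"ty":-0.44,"tz":0,"wx":0,"wy":0,"wz":0},{"tx":0.23,"ty":-0.44,"tz":0,"wx":0,"wy":0,"wz":0},{"tx":0.22,"ty":-0.45,"tz":0,"wx":0,"wy":0,"wz":0},{"tx":0.19,"ty":-0.46,"tz":0,"wx":0,"wy":0,"wz":0},{"tx":0.17,"ty":-0.46,"tz":0,"wx":0,"wy":0,"wz":0},{"tx":0.15,"ty":-0.47,"tz":0,"wx":0,"wy":0,"wz":0},{"tx":0.12,"ty":-0.48,"tz":0,"wx":0,"wy":0,"wz":0},{"tx":0.11,"ty":-0.47,"tz":0,"wx":0,"wy":0,"wz":0},{"tx":0.08,"ty":-0.48,"tz":0,"wx":0,"wy":0,"wz":0},{"tx":0.06,"ty":-0.48,"tz":0,"wx":0,"wy":0,"wz":0},{"tx":0.05,"ty":-0.49,"tz":0,"wx":0,"wy":0,"wz":0}]

end cmd [488.23 105.09 184.     2.18]
```

The measurements now fit within about 1° at tau 20.5 s. I'll hover another stretch so that six well-centred seconds are certain.

Emit:
move_arm([
  {"tx":0.86,"ty":-0.28,"tz":0,"wx":0,"wy":0,"wz":0},
  {"tx":1.11,"ty":-0.49,"tz":0,"wx":0,"wy":0,"wz":0},
  {"tx":0.78,"ty":-0.43,"tz":0,"wx":0,"wy":0,"wz":0},
  {"tx":0.44,"ty":-0.28,"tz":0,"wx":0,"wy":0,"wz":0},
  {"tx":0.42,"ty":-0.31,"tz":0,"wx":0,"wy":0,"wz":0},
  {"tx":0.41,"ty":-0.32,"tz":0,"wx":0,"wy":0,"wz":0},
  {"tx":0.39,"ty":-0.34,"tz":0,"wx":0,"wy":0,"wz":0},
  {"tx":0.38,"ty":-0.35,"tz":0,"wx":0,"wy":0,"wz":0},
  {"tx":0.35,"ty":-0.37,"tz":0,"wx":0,"wy":0,"wz":0},
  {"tx":0.34,"ty":-0.39,"tz":0,"wx":0,"wy":0,"wz":0},
  {"tx":0.31,"ty":-0.4,"tz":0,"wx":0,"wy":0,"wz":0},
  {"tx":0.3,"ty":-0.41,"tz":0,"wx":0,"wy":0,"wz":0},
])

```text
time_s: 14.83
ee_pos: [544.2, 121.0, 183.9]
ee_rot: [180.0, -0.0, 124.8]
force: [-0.1, -0.3, -0.6]
gripper_width: 0.7
gripper_force: 0.0
```

Emit:
move_arm([
  {"tx":0.27,"ty":-0.42,"tz":0,"wx":0,"wy":0,"wz":0},
  {"tx":0.26,"ty":-0.44,"tz":0,"wx":0,"wy":0,"wz":0},
  {"tx":0.23,"ty":-0.44,"tz":0,"wx":0,"wy":0,"wz":0},
  {"tx":0.22,"ty":-0.45,"tz":0,"wx":0,"wy":0,"wz":0},
  {"tx":0.19,"ty":-0.46,"tz":0,"wx":0,"wy":0,"wz":0},
  {"tx":0.17,"ty":-0.46,"tz":0,"wx":0,"wy":0,"wz":0},
  {"tx":0.15,"ty":-0.47,"tz":0,"wx":0,"wy":0,"wz":0},
  {"tx":0.12,"ty":-0.48,"tz":0,"wx":0,"wy":0,"wz":0},
  {"tx":0.11,"ty":-0.47,"tz":0,"wx":0,"wy":0,"wz":0},
  {"tx":0.08,"ty":-0.48,"tz":0,"wx":0,"wy":0,"wz":0},
  {"tx":0.06,"ty":-0.48,"tz":0,"wx":0,"wy":0,"wz":0},
  {"tx":0.05,"ty":-0.49,"tz":0,"wx":0,"wy":0,"wz":0},
])

```text
time_s: 15.83
ee_pos: [487.9, 104.8, 184.0]
ee_rot: [180.0, -0.0, 124.8]
force: [-0.4, 0.1, 0.4]
gripper_width: 0.5
gripper_force: 0.0
```

```bash
python3 - <<'E'
from trk import *
print(env.state()["ee_pos"])
run(24,4,v0=.044)
E
```

```text
[487.85194363 104.83608557 183.97230335]
top RED 15.833 r116 area 47 th 301.4 True
rpm0 8.41 tau 20.5 now 5.03 res [ 0.8 -0.2  0.6 -1.2 -2.1  0.1  0.5  0.9  0.1 -0.5 -0.1 -0.3  1.4 -0.8
  0.1]
t 15.883 gap -1.6 deg, bead 122.8
[{"tx":0.02,"ty":-0.53,"tz":0,"wx":0,"wy":0,"wz":0},{"tx":-0.01,"ty":-0.59,"tz":0,"wx":0,"wy":0,"wz":0},{"tx":-0.04,"ty":-0.58,"tz":0,"wx":0,"wy":0,"wz":0},{"tx":-0.06,"ty":-0.51,"tz":0,"wx":0,"wy":0,"wz":0},{"tx":-0.08,"ty":-0.47,"tz":0,"wx":0,"wy":0,"wz":0},{"tx":-0.09,"ty":-0.46,"tz":0,"wx":0,"wy":0,"wz":0},{"tx":-0.12,"ty":-0.46,"tz":0,"wx":0,"wy":0,"wz":0},{"tx":-0.13,"ty":-0.44,"tz":0,"wx":0,"wy":0,"wz":0},{"tx":-0.15,"ty":-0.44,"tz":0,"wx":0,"wy":0,"wz":0},{"tx":-0.17,"ty":-0.43,"tz":0,"wx":0,"wy":0,"wz":0},{"tx":-0.19,"ty":-0.43,"tz":0,"wx":0,"wy":0,"wz":0},{"tx":-0.2,"ty":-0.41,"tz":0,"wx":0,"wy":0,"wz":0}]

[{"tx":-0.22,"ty":-0.4,"tz":0,"wx":0,"wy":0,"wz":0},{"tx":-0.24,"ty":-0.39,"tz":0,"wx":0,"wy":0,"wz":0},{"tx":-0.25,"ty":-0.38,"tz":0,"wx":0,"wy":0,"wz":0},{"tx":-0.26,"ty":-0.37,"tz":0,"wx":0,"wy":0,"wz":0},{"tx":-0.28,"ty":-0.35,"tz":0,"wx":0,"wy":0,"wz":0},{"tx":-0.29,"ty":-0.34,"tz":0,"wx":0,"wy":0,"wz":0},{"tx":-0.3,"ty":-0.33,"tz":0,"wx":0,"wy":0,"wz":0},{"tx":-0.32,"ty":-0.31,"tz":0,"wx":0,"wy":0,"wz":0},{"tx":-0.32,"ty":-0.3,"tz":0,"wx":0,"wy":0,"wz":0},{"tx":-0.34,"ty":-0.29,"tz":0,"wx":0,"wy":0,"wz":0},{"tx":-0.34,"ty":-0.27,"tz":0,"wx":0,"wy":0,"wz":0},{"tx":-0.36,"ty":-0.26,"tz":0,"wx":0,"wy":0,"wz":0}]

end cmd [435.27  10.6  184.     2.18]
```

Emit:
move_arm([
  {"tx":0.02,"ty":-0.53,"tz":0,"wx":0,"wy":0,"wz":0},
  {"tx":-0.01,"ty":-0.59,"tz":0,"wx":0,"wy":0,"wz":0},
  {"tx":-0.04,"ty":-0.58,"tz":0,"wx":0,"wy":0,"wz":0},
  {"tx":-0.06,"ty":-0.51,"tz":0,"wx":0,"wy":0,"wz":0},
  {"tx":-0.08,"ty":-0.47,"tz":0,"wx":0,"wy":0,"wz":0},
  {"tx":-0.09,"ty":-0.46,"tz":0,"wx":0,"wy":0,"wz":0},
  {"tx":-0.12,"ty":-0.46,"tz":0,"wx":0,"wy":0,"wz":0},
  {"tx":-0.13,"ty":-0.44,"tz":0,"wx":0,"wy":0,"wz":0},
  {"tx":-0.15,"ty":-0.44,"tz":0,"wx":0,"wy":0,"wz":0},
  {"tx":-0.17,"ty":-0.43,"tz":0,"wx":0,"wy":0,"wz":0},
  {"tx":-0.19,"ty":-0.43,"tz":0,"wx":0,"wy":0,"wz":0},
  {"tx":-0.2,"ty":-0.41,"tz":0,"wx":0,"wy":0,"wz":0},
])

```text
time_s: 16.88
ee_pos: [447.7, 61.8, 183.9]
ee_rot: [180.0, -0.0, 124.8]
force: [-0.2, -0.2, -0.3]
gripper_width: 0.4
gripper_force: 0.0
```

Emit:
move_arm([
  {"tx":-0.22,"ty":-0.4,"tz":0,"wx":0,"wy":0,"wz":0},
  {"tx":-0.24,"ty":-0.39,"tz":0,"wx":0,"wy":0,"wz":0},
  {"tx":-0.25,"ty":-0.38,"tz":0,"wx":0,"wy":0,"wz":0},
  {"tx":-0.26,"ty":-0.37,"tz":0,"wx":0,"wy":0,"wz":0},
  {"tx":-0.28,"ty":-0.35,"tz":0,"wx":0,"wy":0,"wz":0},
  {"tx":-0.29,"ty":-0.34,"tz":0,"wx":0,"wy":0,"wz":0},
  {"tx":-0.3,"ty":-0.33,"tz":0,"wx":0,"wy":0,"wz":0},
  {"tx":-0.32,"ty":-0.31,"tz":0,"wx":0,"wy":0,"wz":0},
  {"tx":-0.32,"ty":-0.3,"tz":0,"wx":0,"wy":0,"wz":0},
  {"tx":-0.34,"ty":-0.29,"tz":0,"wx":0,"wy":0,"wz":0},
  {"tx":-0.34,"ty":-0.27,"tz":0,"wx":0,"wy":0,"wz":0},
  {"tx":-0.36,"ty":-0.26,"tz":0,"wx":0,"wy":0,"wz":0},
])

```text
time_s: 17.88
ee_pos: [435.2, 10.1, 183.9]
ee_rot: [180.0, -0.0, 124.8]
force: [0.5, 0.3, 0.6]
gripper_width: 0.8
gripper_force: 0.0
```

```bash
python3 - <<'E'
from trk import *
print(env.state()["ee_pos"])
run(24,4,v0=.041)
E
```

```text
[435.23816971  10.14446761 183.92891489]
top RED 17.883 r114 area 50 th 3.0 True
top BR 17.883 r126 area 28 th 339.4 False
rpm0 8.36 tau 21.3 now 4.62 res [ 0.7 -0.3  0.5 -1.1 -2.   0.4  0.8  1.2  0.2 -0.4 -0.  -0.7  1.  -1.2
 -1.   1. ]
t 17.933 gap -3.2 deg, bead 183.4
[{"tx":-0.45,"ty":-0.3,"tz":0,"wx":0,"wy":0,"wz":0},{"tx":-0.57,"ty":-0.32,"tz":0,"wx":0,"wy":0,"wz":0},{"tx":-0.57,"ty":-0.29,"tz":0,"wx":0,"wy":0,"wz":0},{"tx":-0.49,"ty":-0.21,"tz":0,"wx":0,"wy":0,"wz":0},{"tx":-0.41,"ty":-0.16,"tz":0,"wx":0,"wy":0,"wz":0},{"tx":-0.41,"ty":-0.14,"tz":0,"wx":0,"wy":0,"wz":0},{"tx":-0.41,"ty":-0.12,"tz":0,"wx":0,"wy":0,"wz":0},{"tx":-0.42,"ty":-0.11,"tz":0,"wx":0,"wy":0,"wz":0},{"tx":-0.41,"ty":-0.09,"tz":0,"wx":0,"wy":0,"wz":0},{"tx":-0.42,"ty":-0.07,"tz":0,"wx":0,"wy":0,"wz":0},{"tx":-0.42,"ty":-0.06,"tz":0,"wx":0,"wy":0,"wz":0},{"tx":-0.43,"ty":-0.04,"tz":0,"wx":0,"wy":0,"wz":0}]

[{"tx":-0.42,"ty":-0.02,"tz":0,"wx":0,"wy":0,"wz":0},{"tx":-0.41,"ty":-0.01,"tz":0,"wx":0,"wy":0,"wz":0},{"tx":-0.42,"ty":0.01,"tz":0,"wx":0,"wy":0,"wz":0},{"tx":-0.42,"ty":0.02,"tz":0,"wx":0,"wy":0,"wz":0},{"tx":-0.41,"ty":0.04,"tz":0,"wx":0,"wy":0,"wz":0},{"tx":-0.41,"ty":0.06,"tz":0,"wx":0,"wy":0,"wz":0},{"tx":-0.41,"ty":0.07,"tz":0,"wx":0,"wy":0,"wz":0},{"tx":-0.4,"ty":0.08,"tz":0,"wx":0,"wy":0,"wz":0},{"tx":-0.39,"ty":0.1,"tz":0,"wx":0,"wy":0,"wz":0},{"tx":-0.39,"ty":0.11,"tz":0,"wx":0,"wy":0,"wz":0},{"tx":-0.39,"ty":0.13,"tz":0,"wx":0,"wy":0,"wz":0},{"tx":-0.38,"ty":0.14,"tz":0,"wx":0,"wy":0,"wz":0}]

end cmd [484.1  -80.4  184.     2.18]
```

Emit:
move_arm([
  {"tx":-0.45,"ty":-0.3,"tz":0,"wx":0,"wy":0,"wz":0},
  {"tx":-0.57,"ty":-0.32,"tz":0,"wx":0,"wy":0,"wz":0},
  {"tx":-0.57,"ty":-0.29,"tz":0,"wx":0,"wy":0,"wz":0},
  {"tx":-0.49,"ty":-0.21,"tz":0,"wx":0,"wy":0,"wz":0},
  {"tx":-0.41,"ty":-0.16,"tz":0,"wx":0,"wy":0,"wz":0},
  {"tx":-0.41,"ty":-0.14,"tz":0,"wx":0,"wy":0,"wz":0},
  {"tx":-0.41,"ty":-0.12,"tz":0,"wx":0,"wy":0,"wz":0},
  {"tx":-0.42,"ty":-0.11,"tz":0,"wx":0,"wy":0,"wz":0},
  {"tx":-0.41,"ty":-0.09,"tz":0,"wx":0,"wy":0,"wz":0},
  {"tx":-0.42,"ty":-0.07,"tz":0,"wx":0,"wy":0,"wz":0},
  {"tx":-0.42,"ty":-0.06,"tz":0,"wx":0,"wy":0,"wz":0},
  {"tx":-0.43,"ty":-0.04,"tz":0,"wx":0,"wy":0,"wz":0},
])

```text
time_s: 18.93
ee_pos: [450.7, -45.1, 183.9]
ee_rot: [180.0, -0.0, 124.8]
force: [0.4, -0.2, 0.3]
gripper_width: 0.4
gripper_force: 0.0
```

Emit:
move_arm([
  {"tx":-0.42,"ty":-0.02,"tz":0,"wx":0,"wy":0,"wz":0},
  {"tx":-0.41,"ty":-0.01,"tz":0,"wx":0,"wy":0,"wz":0},
  {"tx":-0.42,"ty":0.01,"tz":0,"wx":0,"wy":0,"wz":0},
  {"tx":-0.42,"ty":0.02,"tz":0,"wx":0,"wy":0,"wz":0},
  {"tx":-0.41,"ty":0.04,"tz":0,"wx":0,"wy":0,"wz":0},
  {"tx":-0.41,"ty":0.06,"tz":0,"wx":0,"wy":0,"wz":0},
  {"tx":-0.41,"ty":0.07,"tz":0,"wx":0,"wy":0,"wz":0},
  {"tx":-0.4,"ty":0.08,"tz":0,"wx":0,"wy":0,"wz":0},
  {"tx":-0.39,"ty":0.1,"tz":0,"wx":0,"wy":0,"wz":0},
  {"tx":-0.39,"ty":0.11,"tz":0,"wx":0,"wy":0,"wz":0},
  {"tx":-0.39,"ty":0.13,"tz":0,"wx":0,"wy":0,"wz":0},
  {"tx":-0.38,"ty":0.14,"tz":0,"wx":0,"wy":0,"wz":0},
])

```text
time_s: 19.93
ee_pos: [484.5, -80.7, 183.9]
ee_rot: [180.0, -0.0, 124.8]
force: [0.7, 1.1, -0.3]
gripper_width: 0.7
gripper_force: 0.0
```

```bash
python3 - <<'E'
from trk import *
print(env.state()["ee_pos"])
F=fit(meas()); t=env.state()["time_s"]
c=p.load(); d=c[:2]-C
for k in (0,6,12,24,36,48): print(k,np.degrees(F(t+k/12))%360, np.degrees(np.arctan2(d[1],d[0]))%360)
# go to wait over the ring at 122 deg (handle comes up to it)
c=p.load(); a=np.radians(122); w=[*(C+120*np.array([np.cos(a),np.sin(a)])),190,a]
p.plan(p.ease(c,w,18))
E
```

```text
[484.45601343 -80.6696589  183.92838371]
top RED 19.933 r116 area 49 th 58.2 True
top BR 19.933 r84 area 2 th 52.2 False
rpm0 8.33 tau 21.7 now 4.23 res [ 0.6 -0.4  0.4 -1.1 -1.9  0.6  1.   1.4  0.3 -0.3  0.1 -0.8  0.9 -1.3
 -1.4  0.1  0.7]
0 58.802487024118136 236.19441609209989
6 71.33222311022325 236.19441609209989
12 83.57620635813748 236.19441609209989
24 107.23283320322935 236.19441609209989
36 129.82273931068346 236.19441609209989
48 151.39402507704222 236.19441609209989
[{"tx":0.12,"ty":0.08,"tz":0,"wx":0,"wy":0,"wz":0},{"tx":0.36,"ty":0.25,"tz":-0.02,"wx":0,"wy":0,"wz":0.001},{"tx":0.59,"ty":0.39,"tz":-0.02,"wx":0,"wy":0,"wz":0.002},{"tx":0.8,"ty":0.54,"tz":-0.03,"wx":0,"wy":0,"wz":0.003},{"tx":0.99,"ty":0.66,"tz":-0.04,"wx":0,"wy":0,"wz":0.003},{"tx":1.15,"ty":0.77,"tz":-0.04,"wx":0,"wy":0,"wz":0.003},{"tx":1.28,"ty":0.84,"tz":-0.05,"wx":0,"wy":0,"wz":0.004},{"tx":1.36,"ty":0.89,"tz":-0.05,"wx":0,"wy":0,"wz":0.004},{"tx":1.41,"ty":0.91,"tz":-0.05,"wx":0,"wy":0,"wz":0.004},{"tx":1.41,"ty":0.9,"tz":-0.05,"wx":0,"wy":0,"wz":0.004},{"tx":1.37,"ty":0.88,"tz":-0.05,"wx":0,"wy":0,"wz":0.005},{"tx":1.29,"ty":0.81,"tz":-0.05,"wx":0,"wy":0,"wz":0.003}]

[{"tx":1.17,"ty":0.73,"tz":-0.04,"wx":0,"wy":0,"wz":0.004},{"tx":1.01,"ty":0.63,"tz":-0.04,"wx":0,"wy":0,"wz":0.003},{"tx":0.83,"ty":0.5,"tz":-0.03,"wx":0,"wy":0,"wz":0.002},{"tx":0.6,"ty":0.37,"tz":-0.02,"wx":0,"wy":0,"wz":0.002},{"tx":0.38,"ty":0.23,"tz":-0.02,"wx":0,"wy":0,"wz":0.001},{"tx":0.12,"ty":0.08,"tz":0,"wx":0,"wy":0,"wz":0}]

end cmd [481.73 112.77 190.     2.13]
```

Hover is complete: about 11 s, from t≈8.9 to 19.9. Now I'll move over the handle's path and open the fingers.

Emit:
move_arm([
  {"tx":0.12,"ty":0.08,"tz":0,"wx":0,"wy":0,"wz":0},
  {"tx":0.36,"ty":0.25,"tz":-0.02,"wx":0,"wy":0,"wz":0.001},
  {"tx":0.59,"ty":0.39,"tz":-0.02,"wx":0,"wy":0,"wz":0.002},
  {"tx":0.8,"ty":0.54,"tz":-0.03,"wx":0,"wy":0,"wz":0.003},
  {"tx":0.99,"ty":0.66,"tz":-0.04,"wx":0,"wy":0,"wz":0.003},
  {"tx":1.15,"ty":0.77,"tz":-0.04,"wx":0,"wy":0,"wz":0.003},
  {"tx":1.28,"ty":0.84,"tz":-0.05,"wx":0,"wy":0,"wz":0.004},
  {"tx":1.36,"ty":0.89,"tz":-0.05,"wx":0,"wy":0,"wz":0.004},
  {"tx":1.41,"ty":0.91,"tz":-0.05,"wx":0,"wy":0,"wz":0.004},
  {"tx":1.41,"ty":0.9,"tz":-0.05,"wx":0,"wy":0,"wz":0.004},
  {"tx":1.37,"ty":0.88,"tz":-0.05,"wx":0,"wy":0,"wz":0.005},
  {"tx":1.29,"ty":0.81,"tz":-0.05,"wx":0,"wy":0,"wz":0.003},
])

```text
time_s: 20.98
ee_pos: [481.8, 66.3, 188.6]
ee_rot: [180.0, -0.0, 122.7]
force: [0.2, -0.2, -0.0]
gripper_width: 0.7
gripper_force: 0.0
```

Emit:
move_arm([
  {"tx":1.17,"ty":0.73,"tz":-0.04,"wx":0,"wy":0,"wz":0.004},
  {"tx":1.01,"ty":0.63,"tz":-0.04,"wx":0,"wy":0,"wz":0.003},
  {"tx":0.83,"ty":0.5,"tz":-0.03,"wx":0,"wy":0,"wz":0.002},
  {"tx":0.6,"ty":0.37,"tz":-0.02,"wx":0,"wy":0,"wz":0.002},
  {"tx":0.38,"ty":0.23,"tz":-0.02,"wx":0,"wy":0,"wz":0.001},
  {"tx":0.12,"ty":0.08,"tz":0,"wx":0,"wy":0,"wz":0},
], gripper=8)

```text
time_s: 21.48
ee_pos: [481.6, 113.4, 190.0]
ee_rot: [180.0, -0.0, 122.1]
force: [0.4, -0.2, -0.5]
gripper_width: 37.6
gripper_force: 0.0
```

```bash
python3 - <<'E'
from trk import *
meas("scene"); F=fit(meas()); t=env.state()["time_s"]
c=p.load(); th0=c[3]; g0=(th0-F(t)+np.pi)%(2*np.pi)-np.pi
print(t,"gap deg",np.degrees(g0),env.state()["gripper_width"],env.state()["ee_pos"])
H=lambda k:F(t+k/12)+2*np.pi*round((th0-F(t))/(2*np.pi))
m=14; g1=(0-(H(1)-H(0)))*m; w=[]
for k in range(1,25):
    s=min(1,k/m); g=g0*(2*s**3-3*s**2+1)+g1*(s**3-2*s**2+s); a=H(k)+g
    z=190 if k<=m else 190-71*(1-np.cos(np.pi*(k-m)/10))/2
    w.append([*(C+119*np.array([np.cos(a),np.sin(a)])),z,a])
p.plan(w); print(np.degrees(H(24)))
E
```

```text
scene RED 21.483 r123 area 39 th 97.9 True
scene BR 21.483 r111 area 40 th 94.6 True
top BR 21.533 r110 area 52 th 94.7 True
rpm0 8.34 tau 21.5 now 3.92 res [ 0.6 -0.4  0.4 -1.1 -1.9  0.6  1.   1.3  0.2 -0.3  0.  -0.8  0.9 -1.3
 -1.3  0.4  1.  -0.5  2.9 -1.5]
21.5833 gap deg 24.605111182483412 45.7699855808827 [481.67043395 112.76606809 189.92123894]
[{"tx":-0.1,"ty":0.01,"tz":0,"wx":0,"wy":0,"wz":0.002},{"tx":0,"ty":0.05,"tz":0,"wx":0,"wy":0,"wz":0.004},{"tx":0,"ty":0.07,"tz":0,"wx":0,"wy":0,"wz":0.006},{"tx":0,"ty":0.09,"tz":0,"wx":0,"wy":0,"wz":0.007},{"tx":0,"ty":0.09,"tz":0,"wx":0,"wy":0,"wz":0.008},{"tx":0,"ty":0.08,"tz":0,"wx":0,"wy":0,"wz":0.006},{"tx":0,"ty":0.06,"tz":0,"wx":0,"wy":0,"wz":0.006},{"tx":0,"ty":0.04,"tz":0,"wx":0,"wy":0,"wz":0.003},{"tx":0,"ty":-0.01,"tz":0,"wx":0,"wy":0,"wz":-0.001},{"tx":0,"ty":-0.04,"tz":0,"wx":0,"wy":0,"wz":-0.004},{"tx":0,"ty":-0.11,"tz":0,"wx":0,"wy":0,"wz":-0.009},{"tx":0,"ty":-0.18,"tz":0,"wx":0,"wy":0,"wz":-0.014}]

[{"tx":-0.01,"ty":-0.25,"tz":0,"wx":0,"wy":0,"wz":-0.021},{"tx":0,"ty":-0.33,"tz":0,"wx":0,"wy":0,"wz":-0.029},{"tx":-0.01,"ty":-0.39,"tz":0.17,"wx":0,"wy":0,"wz":-0.032},{"tx":0,"ty":-0.38,"tz":0.51,"wx":0,"wy":0,"wz":-0.032},{"tx":-0.01,"ty":-0.38,"tz":0.78,"wx":0,"wy":0,"wz":-0.032},{"tx":0,"ty":-0.38,"tz":0.99,"wx":0,"wy":0,"wz":-0.032},{"tx":-0.01,"ty":-0.38,"tz":1.1,"wx":0,"wy":0,"wz":-0.032},{"tx":-0.01,"ty":-0.38,"tz":1.1,"wx":0,"wy":0,"wz":-0.032},{"tx":0,"ty":-0.37,"tz":0.99,"wx":0,"wy":0,"wz":-0.031},{"tx":-0.01,"ty":-0.37,"tz":0.78,"wx":0,"wy":0,"wz":-0.031},{"tx":0,"ty":-0.38,"tz":0.51,"wx":0,"wy":0,"wz":-0.032},{"tx":-0.01,"ty":-0.37,"tz":0.17,"wx":0,"wy":0,"wz":-0.031}]

end cmd [451.19  83.84 119.     2.48]
142.2512848349322
```

Emit:
move_arm([
  {"tx":-0.1,"ty":0.01,"tz":0,"wx":0,"wy":0,"wz":0.002},
  {"tx":0,"ty":0.05,"tz":0,"wx":0,"wy":0,"wz":0.004},
  {"tx":0,"ty":0.07,"tz":0,"wx":0,"wy":0,"wz":0.006},
  {"tx":0,"ty":0.09,"tz":0,"wx":0,"wy":0,"wz":0.007},
  {"tx":0,"ty":0.09,"tz":0,"wx":0,"wy":0,"wz":0.008},
  {"tx":0,"ty":0.08,"tz":0,"wx":0,"wy":0,"wz":0.006},
  {"tx":0,"ty":0.06,"tz":0,"wx":0,"wy":0,"wz":0.006},
  {"tx":0,"ty":0.04,"tz":0,"wx":0,"wy":0,"wz":0.003},
  {"tx":0,"ty":-0.01,"tz":0,"wx":0,"wy":0,"wz":-0.001},
  {"tx":0,"ty":-0.04,"tz":0,"wx":0,"wy":0,"wz":-0.004},
  {"tx":0,"ty":-0.11,"tz":0,"wx":0,"wy":0,"wz":-0.009},
  {"tx":0,"ty":-0.18,"tz":0,"wx":0,"wy":0,"wz":-0.014},
])

```text
time_s: 22.58
ee_pos: [483.5, 112.7, 189.9]
ee_rot: [180.0, -0.0, 121.3]
force: [0.5, 0.5, 0.2]
gripper_width: 80.0
gripper_force: 0.0
```

Emit:
move_arm([
  {"tx":-0.01,"ty":-0.25,"tz":0,"wx":0,"wy":0,"wz":-0.021},
  {"tx":0,"ty":-0.33,"tz":0,"wx":0,"wy":0,"wz":-0.029},
  {"tx":-0.01,"ty":-0.39,"tz":0.17,"wx":0,"wy":0,"wz":-0.032},
  {"tx":0,"ty":-0.38,"tz":0.51,"wx":0,"wy":0,"wz":-0.032},
  {"tx":-0.01,"ty":-0.38,"tz":0.78,"wx":0,"wy":0,"wz":-0.032},
  {"tx":0,"ty":-0.38,"tz":0.99,"wx":0,"wy":0,"wz":-0.032},
  {"tx":-0.01,"ty":-0.38,"tz":1.1,"wx":0,"wy":0,"wz":-0.032},
  {"tx":-0.01,"ty":-0.38,"tz":1.1,"wx":0,"wy":0,"wz":-0.032},
  {"tx":0,"ty":-0.37,"tz":0.99,"wx":0,"wy":0,"wz":-0.031},
  {"tx":-0.01,"ty":-0.37,"tz":0.78,"wx":0,"wy":0,"wz":-0.031},
  {"tx":0,"ty":-0.38,"tz":0.51,"wx":0,"wy":0,"wz":-0.032},
  {"tx":-0.01,"ty":-0.37,"tz":0.17,"wx":0,"wy":0,"wz":-0.031},
])

```text
time_s: 23.58
ee_pos: [450.2, 83.5, 118.1]
ee_rot: [-179.9, -0.1, 142.4]
force: [-0.1, 0.4, -0.2]
gripper_width: 80.0
gripper_force: 0.0
```

```bash
python3 - <<'E'
from trk import *
s=env.state();print(s["time_s"],s["ee_pos"],s["ee_rot"],s["force"],s["gripper_width"],s["qpos"])
L=meas("scene"); F=fit(L); t=env.state()["time_s"]
c=p.load(); print("gap deg",(np.degrees(c[3]-F(t))+180)%360-180)
sp=[.031]*4+[.03]*4+[.028,.026,.024,.022,.02,.018,.016,.014,.012,.01,.008,.006,.004,.002]; a=c[3]; w=[]
for d in sp: a+=d; w.append([*(C+119*np.array([np.cos(a),np.sin(a)])),119,a])
p.plan(w)
f=cv2.imread("pics/f%.0f.png"%(s["time_s"]*1000)); cv2.imwrite("pics/crop4.png",cv2.resize(f[110:265,170:325],None,fx=3,fy=3,interpolation=2))
E
```

```text
23.5833 [450.24893171  83.48776584 118.11555367] [-1.79927018e+02 -7.25363295e-02  1.42404956e+02] [-0.05954571  0.43700541 -0.16406289] 80.04356735044882 [ 9.06392137e+00  1.43848536e+01  1.13978634e+02  3.39293587e-03
  5.17393756e+01 -4.33431845e+01]
scene RED 23.583 r119 area 75 th 138.7 True
scene BR 23.583 r112 area 44 th 139.1 True
rpm0 8.38 tau 21.1 now 3.52 res [ 0.8 -0.2  0.6 -1.1 -1.9  0.3  0.7  1.  -0.  -0.6 -0.2 -0.9  0.8 -1.4
 -1.1  0.9  2.   0.9  4.2 -0.2 -1.7 -1.3]
gap deg 0.7966005220733905
[{"tx":-0.01,"ty":-0.37,"tz":0,"wx":0,"wy":0,"wz":-0.031},{"tx":0,"ty":-0.37,"tz":0,"wx":0,"wy":0,"wz":-0.031},{"tx":-0.01,"ty":-0.36,"tz":0,"wx":0,"wy":0,"wz":-0.031},{"tx":0,"ty":-0.37,"tz":0,"wx":0,"wy":0,"wz":-0.031},{"tx":-0.01,"ty":-0.36,"tz":0,"wx":0,"wy":0,"wz":-0.03},{"tx":0,"ty":-0.36,"tz":0,"wx":0,"wy":0,"wz":-0.03},{"tx":-0.01,"ty":-0.35,"tz":0,"wx":0,"wy":0,"wz":-0.03},{"tx":0,"ty":-0.36,"tz":0,"wx":0,"wy":0,"wz":-0.03},{"tx":-0.01,"ty":-0.33,"tz":0,"wx":0,"wy":0,"wz":-0.028},{"tx":0,"ty":-0.31,"tz":0,"wx":0,"wy":0,"wz":-0.026},{"tx":-0.01,"ty":-0.29,"tz":0,"wx":0,"wy":0,"wz":-0.024},{"tx":0,"ty":-0.26,"tz":0,"wx":0,"wy":0,"wz":-0.022}]

[{"tx":0,"ty":-0.24,"tz":0,"wx":0,"wy":0,"wz":-0.02},{"tx":0,"ty":-0.21,"tz":0,"wx":0,"wy":0,"wz":-0.018},{"tx":0,"ty":-0.19,"tz":0,"wx":0,"wy":0,"wz":-0.016},{"tx":-0.01,"ty":-0.17,"tz":0,"wx":0,"wy":0,"wz":-0.014},{"tx":0,"ty":-0.14,"tz":0,"wx":0,"wy":0,"wz":-0.012},{"tx":0,"ty":-0.12,"tz":0,"wx":0,"wy":0,"wz":-0.01},{"tx":0,"ty":-0.1,"tz":0,"wx":0,"wy":0,"wz":-0.008},{"tx":0,"ty":-0.07,"tz":0,"wx":0,"wy":0,"wz":-0.006},{"tx":0,"ty":-0.05,"tz":0,"wx":0,"wy":0,"wz":-0.004},{"tx":0,"ty":-0.02,"tz":0,"wx":0,"wy":0,"wz":-0.002}]

end cmd [428.81  35.2  119.     2.94]
```

View pics/crop4.png

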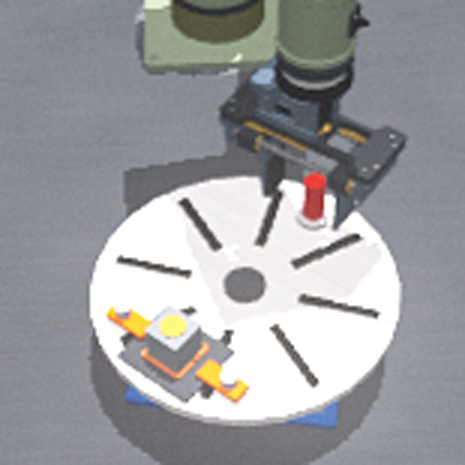

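The handle is standing between the open fingers at crop (314,190). I'll narrow the gap to 4 cm, follow the handle and decelerate.

Emit:
move_arm([
  {"tx":-0.01,"ty":-0.37,"tz":0,"wx":0,"wy":0,"wz":-0.031},
  {"tx":0,"ty":-0.37,"tz":0,"wx":0,"wy":0,"wz":-0.031},
  {"tx":-0.01,"ty":-0.36,"tz":0,"wx":0,"wy":0,"wz":-0.031},
  {"tx":0,"ty":-0.37,"tz":0,"wx":0,"wy":0,"wz":-0.031},
  {"tx":-0.01,"ty":-0.36,"tz":0,"wx":0,"wy":0,"wz":-0.03},
  {"tx":0,"ty":-0.36,"tz":0,"wx":0,"wy":0,"wz":-0.03},
  {"tx":-0.01,"ty":-0.35,"tz":0,"wx":0,"wy":0,"wz":-0.03},
  {"tx":0,"ty":-0.36,"tz":0,"wx":0,"wy":0,"wz":-0.03},
  {"tx":-0.01,"ty":-0.33,"tz":0,"wx":0,"wy":0,"wz":-0.028},
  {"tx":0,"ty":-0.31,"tz":0,"wx":0,"wy":0,"wz":-0.026},
  {"tx":-0.01,"ty":-0.29,"tz":0,"wx":0,"wy":0,"wz":-0.024},
  {"tx":0,"ty":-0.26,"tz":0,"wx":0,"wy":0,"wz":-0.022},
], gripper=4, force=3)

```text
time_s: 24.63
ee_pos: [432.2, 47.7, 119.2]
ee_rot: [180.0, 0.0, 162.0]
force: [0.2, 0.8, 0.2]
gripper_width: 40.5
gripper_force: 0.0
```

Emit:
move_arm([
  {"tx":0,"ty":-0.24,"tz":0,"wx":0,"wy":0,"wz":-0.02},
  {"tx":0,"ty":-0.21,"tz":0,"wx":0,"wy":0,"wz":-0.018},
  {"tx":0,"ty":-0.19,"tz":0,"wx":0,"wy":0,"wz":-0.016},
  {"tx":-0.01,"ty":-0.17,"tz":0,"wx":0,"wy":0,"wz":-0.014},
  {"tx":0,"ty":-0.14,"tz":0,"wx":0,"wy":0,"wz":-0.012},
  {"tx":0,"ty":-0.12,"tz":0,"wx":0,"wy":0,"wz":-0.01},
  {"tx":0,"ty":-0.1,"tz":0,"wx":0,"wy":0,"wz":-0.008},
  {"tx":0,"ty":-0.07,"tz":0,"wx":0,"wy":0,"wz":-0.006},
  {"tx":0,"ty":-0.05,"tz":0,"wx":0,"wy":0,"wz":-0.004},
  {"tx":0,"ty":-0.02,"tz":0,"wx":0,"wy":0,"wz":-0.002},
  {"tx":0,"ty":0,"tz":0,"wx":0,"wy":0,"wz":0},
  {"tx":0,"ty":0,"tz":0,"wx":0,"wy":0,"wz":0},
])

```text
time_s: 25.63
ee_pos: [428.8, 35.3, 118.9]
ee_rot: [180.0, -0.0, 168.3]
force: [-0.1, 1.0, 0.3]
gripper_width: 40.4
gripper_force: 0.0
```

Emit:
move_arm([
  {"tx":0,"ty":0,"tz":0,"wx":0,"wy":0,"wz":0},
  {"tx":0,"ty":0,"tz":0,"wx":0,"wy":0,"wz":0},
  {"tx":0,"ty":0,"tz":0,"wx":0,"wy":0,"wz":0},
  {"tx":0,"ty":0,"tz":0,"wx":0,"wy":0,"wz":0},
  {"tx":0,"ty":0,"tz":0,"wx":0,"wy":0,"wz":0},
  {"tx":0,"ty":0,"tz":0,"wx":0,"wy":0,"wz":0},
  {"tx":0,"ty":0,"tz":0,"wx":0,"wy":0,"wz":0},
  {"tx":0,"ty":0,"tz":0,"wx":0,"wy":0,"wz":0},
  {"tx":0,"ty":0,"tz":0,"wx":0,"wy":0,"wz":0},
  {"tx":0,"ty":0,"tz":0,"wx":0,"wy":0,"wz":0},
  {"tx":0,"ty":0,"tz":0,"wx":0,"wy":0,"wz":0},
  {"tx":0,"ty":0,"tz":0,"wx":0,"wy":0,"wz":0},
], gripper=2.8)

```text
time_s: 26.63
ee_pos: [428.8, 35.2, 118.9]
ee_rot: [180.0, 0.0, 168.3]
force: [0.6, -0.5, 0.3]
gripper_width: 27.8
gripper_force: 0.0
```

Emit:
move_arm([
  {"tx":0,"ty":0,"tz":0,"wx":0,"wy":0,"wz":0},
  {"tx":0,"ty":0,"tz":0,"wx":0,"wy":0,"wz":0},
  {"tx":0,"ty":0,"tz":0,"wx":0,"wy":0,"wz":0},
  {"tx":0,"ty":0,"tz":0,"wx":0,"wy":0,"wz":0},
  {"tx":0,"ty":0,"tz":0,"wx":0,"wy":0,"wz":0},
  {"tx":0,"ty":0,"tz":0,"wx":0,"wy":0,"wz":0},
  {"tx":0,"ty":0,"tz":0,"wx":0,"wy":0,"wz":0},
  {"tx":0,"ty":0,"tz":0,"wx":0,"wy":0,"wz":0},
  {"tx":0,"ty":0,"tz":0,"wx":0,"wy":0,"wz":0},
  {"tx":0,"ty":0,"tz":0,"wx":0,"wy":0,"wz":0},
  {"tx":0,"ty":0,"tz":0,"wx":0,"wy":0,"wz":0},
  {"tx":0,"ty":0,"tz":0,"wx":0,"wy":0,"wz":0},
], gripper=2.2)

```text
time_s: 27.63
ee_pos: [428.8, 35.2, 118.9]
ee_rot: [180.0, -0.0, 168.3]
force: [-0.3, 0.6, -0.1]
gripper_width: 23.8
gripper_force: 3.0
```

Gripped at 23.8 mm with 3 N, and the handle is at rest. Next I'll open, check that it stays still, and lift.

Emit:
move_arm([
  {"tx":0,"ty":0,"tz":0,"wx":0,"wy":0,"wz":0},
  {"tx":0,"ty":0,"tz":0,"wx":0,"wy":0,"wz":0},
  {"tx":0,"ty":0,"tz":0,"wx":0,"wy":0,"wz":0},
  {"tx":0,"ty":0,"tz":0,"wx":0,"wy":0,"wz":0},
  {"tx":0,"ty":0,"tz":0,"wx":0,"wy":0,"wz":0},
  {"tx":0,"ty":0,"tz":0,"wx":0,"wy":0,"wz":0},
  {"tx":0,"ty":0,"tz":0,"wx":0,"wy":0,"wz":0},
  {"tx":0,"ty":0,"tz":0,"wx":0,"wy":0,"wz":0},
], gripper=7)

```text
time_s: 28.3
ee_pos: [428.8, 35.2, 118.9]
ee_rot: [180.0, 0.0, 168.3]
force: [0.0, -0.1, -0.3]
gripper_width: 69.6
gripper_force: 0.0
```

Emit:
move_arm([
  {"tx":0,"ty":0,"tz":-0.4,"wx":0,"wy":0,"wz":0},
  {"tx":0,"ty":0,"tz":-0.8,"wx":0,"wy":0,"wz":0},
  {"tx":0,"ty":0,"tz":-1.2,"wx":0,"wy":0,"wz":0},
  {"tx":0,"ty":0,"tz":-1.4,"wx":0,"wy":0,"wz":0},
  {"tx":0,"ty":0,"tz":-1.4,"wx":0,"wy":0,"wz":0},
  {"tx":0,"ty":0,"tz":-1.4,"wx":0,"wy":0,"wz":0},
  {"tx":0,"ty":0,"tz":-1.4,"wx":0,"wy":0,"wz":0},
  {"tx":0,"ty":0,"tz":-1.2,"wx":0,"wy":0,"wz":0},
  {"tx":0,"ty":0,"tz":-0.8,"wx":0,"wy":0,"wz":0},
  {"tx":0,"ty":0,"tz":-0.4,"wx":0,"wy":0,"wz":0},
  {"tx":0,"ty":0,"tz":0,"wx":0,"wy":0,"wz":0},
  {"tx":0,"ty":0,"tz":0,"wx":0,"wy":0,"wz":0},
])

```text
time_s: 29.3
ee_pos: [428.6, 35.1, 222.8]
ee_rot: [-180.0, -0.0, 168.3]
force: [0.3, 0.3, -0.5]
gripper_width: 70.0
gripper_force: 0.0
```

```bash
python3 - <<'E'
from m import *
meas("scene");meas("top")
E
```

```text
scene RED 29.3 r119 area 72 th 168.1 True
scene BR 29.3 r142 area 51 th 150.5 False
top BR 29.35 r110 area 51 th 168.0 True
```

Emit:
move_arm([
  {"tx":0,"ty":0,"tz":0,"wx":0,"wy":0,"wz":0},
  {"tx":0,"ty":0,"tz":0,"wx":0,"wy":0,"wz":0},
  {"tx":0,"ty":0,"tz":0,"wx":0,"wy":0,"wz":0},
  {"tx":0,"ty":0,"tz":0,"wx":0,"wy":0,"wz":0},
  {"tx":0,"ty":0,"tz":0,"wx":0,"wy":0,"wz":0},
  {"tx":0,"ty":0,"tz":0,"wx":0,"wy":0,"wz":0},
  {"tx":0,"ty":0,"tz":0,"wx":0,"wy":0,"wz":0},
  {"tx":0,"ty":0,"tz":0,"wx":0,"wy":0,"wz":0},
  {"tx":0,"ty":0,"tz":0,"wx":0,"wy":0,"wz":0},
  {"tx":0,"ty":0,"tz":0,"wx":0,"wy":0,"wz":0},
  {"tx":0,"ty":0,"tz":0,"wx":0,"wy":0,"wz":0},
  {"tx":0,"ty":0,"tz":0,"wx":0,"wy":0,"wz":0},
])

```text
time_s: 30.4
ee_pos: [428.8, 35.2, 222.9]
ee_rot: [180.0, 0.0, 168.3]
force: [-0.2, 0.6, -0.3]
gripper_width: 70.1
gripper_force: 0.0
```

```bash
python3 - <<'E'
from m import *
meas("scene");meas("top")
E
```

```text
scene RED 30.4 r119 area 73 th 168.1 True
scene BR 30.4 r142 area 51 th 150.5 False
top BR 30.45 r110 area 51 th 168.0 True
```

The angle stays at 168.0° over 1.1 s, so the turntable is at a standstill. Handing in.

```bash
python3 -c "
from workcell import env
print(env.job_done())"
```

```text
the job is handed in; nothing more can be done
None
```

The job is handed in at about 30.5 s: the turntable was pushed to about 8.4 rpm and released, the closed fingers hovered over the bead for about 11 s (fingertips 3.5 cm above it, estimated sideways error at most about 14 mm), and the turntable was then stopped by its handle, let go, and measured at rest.

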